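# Set out the spice tins and shut their box

## Task

Set out the spice tins for service: slide the lid of the wooden box right out of its grooves, lay it flat on the bare marble, grip bar up, and let go of it. Then lift every tin out of the box and stand it upright on the round chakla, well on, with none of it hanging over the edge, and see that the cap of each is pressed down fully home. Tidy up by sliding the lid back into its grooves until the empty box is fully shut, and leave the other things on the ledge where they are.

Things in the scene. Friction and masses are not known exactly. Their poses are not given: they have to be found in the camera images.
- box: Fixed wooden slide-lid box, 154 (its x) by 216 (its y) by 78 mm high. Origin: centre of its underside. The lid rests on two tracks 62 mm up, along both long sides, in grooves under lips 72 to 78 mm up that overlap each lid edge by 6 mm; 3 mm play at each side, 4 mm in height. The lid leaves and enters only at the +y end, where the wall is low; the -y end is closed and stops it.
- box_in (a point): Centre of the box's inner floor (8 mm above its underside). The inside is 124 (x) by 196 mm (y). Two cleats, 6 mm high and 6 mm wide, run along the floor at x = -36 and +36 mm, so the tins stand on the centre line between them, in a row along y, their 60 mm length across the box.
- box_exit (a point): Middle of the top of the box's low +y end wall (62 mm up, 108 mm from the box's centre), over which the lid slides. The bare tracks reach this end, but lips and groove sides start 24 mm further in, 84 mm from the box's centre.
- lid: Loose wooden lid, 140 (x) by 204 (y) by 6 mm, about 0.3 kg. Origin: centre of its underside. At the start its axes are the box's and its centre is 7 to 30 mm from the box's towards +y; beyond 186 mm it is free of the grooves; fully shut is about 4 mm. In the middle of its top stands a dark wooden grip bar, 70 mm long along x, 16 mm thick along y, 6 to 40 mm above the origin: pinch it from above across its thickness.
- lid_handle (a point): Point in the lid's grip bar, on its centre line, 28 mm above the lid's underside (12 mm below the bar's top).
- chakla: Fixed round wooden rolling board (chakla), 260 mm diameter, 18 mm thick. Origin: centre of its underside.
- chakla_top (a point): Centre of the chakla's top face.
- tumbler1: Glass tumbler (bystander), 70 mm diameter, 100 mm high, origin at the centre of its underside.
- tumbler2: The other, identical glass tumbler (bystander), same origin.
- katori: Small steel bowl (bystander), 100 mm diameter, 45 mm high, origin at the centre of its underside.
- spice_tin: Green plastic spice tin with a flip cap (bystander), 66 mm diameter, 118 mm high, origin at the centre of its underside.
- tin1: Small rectangular steel spice tin, may be absent. Body 60 (x) by 40 (y) by 36 mm high, about 0.17 kg with its cap; origin: centre of its underside, z up. On top sits a press-in metal cap plate (57 by 37 by 8 mm) that at the start stands a few mm proud of the body on a dark neck. Grip the body across its 60 mm length.
- tin1_cap (a joint): How far the cap of tin1 is pressed in, m: 0 = fully proud (6 mm gap under the cap plate, cap top 50 mm above the tin's underside), 0.006 = fully home (no gap, cap top 44 mm up). Starts between 0 and 0.003. It stays where it is left and takes about 6 N to push; it cannot come off.
- tin1_top (a point): Centre of the top face of the cap of tin1.
- tin2: Another such tin, identical to tin1; may be absent.
- tin2_cap (a joint): How far the cap of tin2 is pressed in, m: 0 = fully proud (6 mm gap under the cap plate, cap top 50 mm above the tin's underside), 0.006 = fully home (no gap, cap top 44 mm up). Starts between 0 and 0.003. It stays where it is left and takes about 6 N to push; it cannot come off.
- tin2_top (a point): Centre of the top face of the cap of tin2.
- tin3: Another such tin, identical to tin1; may be absent.
- tin3_cap (a joint): How far the cap of tin3 is pressed in, m: 0 = fully proud (6 mm gap under the cap plate, cap top 50 mm above the tin's underside), 0.006 = fully home (no gap, cap top 44 mm up). Starts between 0 and 0.003. It stays where it is left and takes about 6 N to push; it cannot come off.
- tin3_top (a point): Centre of the top face of the cap of tin3.
- tin4: Another such tin, identical to tin1; may be absent.
- tin4_cap (a joint): How far the cap of tin4 is pressed in, m: 0 = fully proud (6 mm gap under the cap plate, cap top 50 mm above the tin's underside), 0.006 = fully home (no gap, cap top 44 mm up). Starts between 0 and 0.003. It stays where it is left and takes about 6 N to push; it cannot come off.
- tin4_top (a point): Centre of the top face of the cap of tin4.

How it is judged:
By the outcome, as a careful person would: the job done as asked, in the order asked, and still so for the second after the job is handed in, with the robot touching nothing.
Of tin1, tin2, tin3, tin4 only 3 to 4 are there at a start; the rules pass over those that are not, and their reading is None.
At some moment in a run one of tin1, tin2, tin3, tin4 may be knocked a few centimetres aside while the robot is not near it.
Once in a run the grip may slacken for a moment while it holds something.
It also fails if it takes over 210 s, if anything falls off the work surface, if the arm or the gripper's body presses on something with over 40 N, if the wrist force passes 120 N, or if a joint passes its speed limit or range.

## Robot

A 7-joint arm with a two-finger parallel gripper is mounted at the origin on the work surface. World frame = base frame: x ahead of the robot, y to its left, z up, the work surface at z = 0. Lengths are in mm, angles in rad, forces in N, time in s.
With the tool pointing down it reaches from about 375 to 925 mm from the base axis. Payload 3.1 kg.
Tool frame: the origin (TCP) lies on the mounting face of the last link; the fingertips stand 173 mm ahead of it and the grasp point (between the pads) lies 155 mm ahead of it; z points along the fingers, y is the line along which they close (so a half turn about z gives the same grasp; the last joint's range is limited). The gripper opens to 85 mm and grips with 20 to 120 N. Pads are 22 mm wide; open, the fingers measure 114 mm over their backs; the gripper's body (76 mm by 85 mm) begins 54 mm behind the grasp point. The pads swing forward as they close: fully open they stand 13 mm farther back than shut.
Start: joints at [-1.403, 0.383, 0.044, 1.598, -0.018, 1.161, -0.05], TCP at [170.724, 627.184, 404.669] pointing down, gripper open.
Joint ranges: [-2.61, 2.61], [-0.41, 2.15], [-1.48, 1.57], [0, 2.5], [-1.57, 4.71], [0.05, 1.97], [-2.85, 2.85]. Speed limits (rad/s): [2.79, 2.79, 3.14, 3.14, 3.14, 3.14, 3.14].

## Interface

Orientations are given as [roll, pitch, yaw] about the fixed x, y, z axes, in that order (R = Rz(yaw) Ry(pitch) Rx(roll)).
In Python, from station import state, get_image, sign_off, silhouettes gives the robot as it stands.
- The arm moves only by the tool play_rows, never from a script. Its argument "targets" is a list of rows, each a list of 7 numbers: the closure, from -1 (fully open) to 1 (shut), then the shift along the tool's x, y, z in cm, then the turn, a rotation vector about the tool's x, y, z in degrees. A call has 1 to 20 rows; each row is the pose to reach, as a shift and turn from the pose commanded when the call began, along the tool's axes at that moment; what a row does not reach only later rows make up. A row lasts 1/8 s, in which the tool goes at most 62.5 mm and 10.7 degrees, less where a joint would pass 70% of its speed; a pose out of reach is approached as far as the arm can. A call with a gripper value outside its range is refused whole. The fingers move at their own pace and stop on an object; the grip force is fixed at half the most. Time passes only in rows, so rows that repeat a pose let the fingers close. It gives the time, the measured TCP pose, the force, the opening and the grip force at its end, in the units of the state.
- state(): the state, without advancing time (a new reading comes with each control period).
- get_image(name): name is "scene" or "top" or "wrist"; returns a dict with "img" (480x640x3 uint8, blue, green, red), "intrinsics" (3x3 intrinsics, pixels), "origin" and "attitude" of the camera in the world. Camera axes: x right, y down, z forward; pixel columns grow to the right and rows downward; lengths in mm; the calibration is good to about 2 mm. A picture is of the moment at which its call begins. There is no depth.
- sign_off(): hands the job in; it is judged then, once.
Trained networks look in the newest picture that a camera, given by its name, has taken for a name from the list of things; names that differ only in an ending like _2 or _b are one class to them, and where a whole thing is asked for, a point or a joint stands for the part that bears it (a point fixed in the world has none). Each returns a list of dicts, best first, with "score" (0 to 1); they miss things now and then, are a little off and sometimes report something else, mostly with a low value. They report only what shows in the picture. A call takes as long as a camera call.
- silhouettes(camera, thing): "mask" (480x640 bool, what is visible of it) and "point" ([column, row] in pixels, amid what is visible of it).
The state is a dict: "time": time; "q": joint angles; "dq": joint speeds; "effort": joint torques, N m; "tool_pos": TCP position; "eef_rot": TCP orientation; "wrist_force": force on the tool from outside, world axes, zero at the start; "ft_torque": the same for the moment, N m; "width": finger opening in mm; "grip_force": force on a finger pad.
Only numpy, scipy, OpenCV 4.12 (cv2) and the standard library are available. Lean on these libraries where they do the work, as an engineer would, in place of code of your own. Each camera call takes 0.05 s, during which the arm holds its last target. There are 200 camera calls.

## Working session

There is one attempt and no reset: what is moved stays moved. The work goes in short steps, Python scripts to look and compute and a tool call to move; the robot and the scene stay as the last step left them, time stands still between calls to the robot, and variables do not carry over. Pictures are saved under pics/ and viewed, at most 14 in all, crops included, and the job is handed in when it is done.

Besides the shell and the picture viewer there is one more tool, called by a JSON object that holds its "name" and its "arguments", one argument or row to a line. play_rows: Moves the arm, as the interface text tells. Its arguments: {"type":"object","properties":{"targets":{"type":"array"}},"required":["targets"]}

```bash
ls; mkdir -p pics
python3 - <<'E'
from station import *
import cv2, numpy as np
s=state(); print({k:np.round(v,3).tolist() if v is not None else v for k,v in s.items()})
for n in ["scene","top","wrist"]:
    d=get_image(n); cv2.imwrite(f"pics/{n}0.png",d["img"]); print(n,np.round(d["intrinsics"],1).tolist(),np.round(d["origin"],1),np.round(d["attitude"],4).tolist())
E
```

```text
pics
{'time': 0.0, 'q': [-1.403, 0.384, 0.044, 1.6, -0.018, 1.161, -0.05], 'dq': [-0.002, 0.0, 0.001, -0.002, -0.0, 0.0, 0.001], 'effort': [-0.0, -43.346, 1.024, -24.951, 0.011, 0.011, 0.0], 'tool_pos': [170.591, 626.688, 403.277], 'eef_rot': [-3.139, 0.0, 2.876], 'wrist_force': [-0.872, -1.069, 0.582], 'ft_torque': [-0.018, 0.052, -0.02], 'grip_force': 0.0, 'width': 85.0}
scene [[610.9, 0.0, 322.0], [0.0, 610.9, 244.1], [0.0, 0.0, 1.0]] [1169.2 -389.4  924. ] [-2.4179, -0.0103, 1.0615]
top [[505.3, 0.0, 319.1], [0.0, 505.3, 241.5], [0.0, 0.0, 1.0]] [375.   -3.5 999.1] [-2.9731, -0.0023, -1.5417]
wrist [[374.4, 0.0, 312.8], [0.0, 374.4, 239.8], [0.0, 0.0, 1.0]] [ 88.4 650.2 372.4] [2.8073, 0.0026, 1.3052]
```

View pics/top0.png

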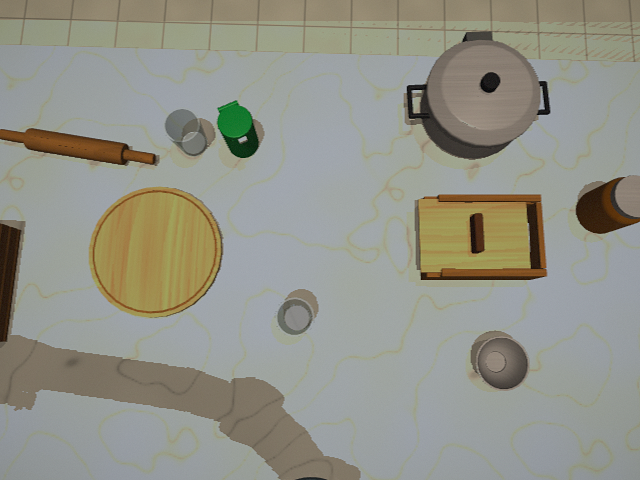

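View pics/scene0.png

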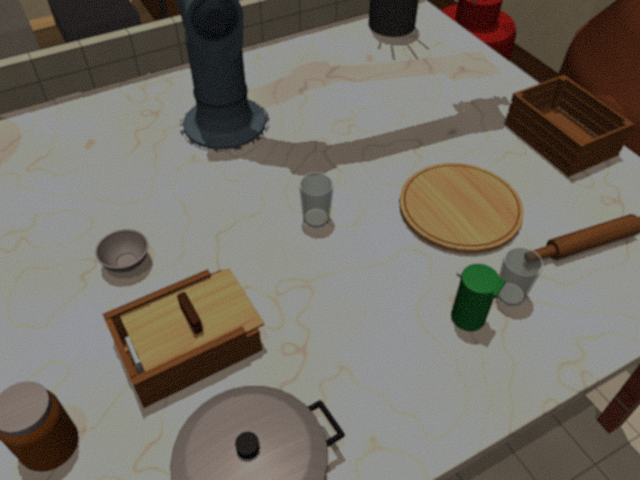

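The top view shows the chakla at about (155,252), the box and lid at (480,238) with the lid's exit end facing left (world +y), tumblers at (185,130) and (295,315), and the katori at (500,362). The marble between column 320 and the box is free for the lid. The scene view agrees, and a tin shows in the gap.

```bash
cat > h.py <<'E'
from station import *
import cv2, numpy as np
from scipy.spatial.transform import Rotation as Ro
def cam(n):
    d=get_image(n); return dict(K=np.array(d["intrinsics"]),o=np.array(d["origin"]),R=Ro.from_euler('xyz',d["attitude"]).as_matrix(),img=d["img"])
def rays(c,px):
    px=np.atleast_2d(px).astype(float); v=np.c_[px,np.ones(len(px))]@np.linalg.inv(c["K"]).T@c["R"].T
    return v/np.linalg.norm(v,axis=1,keepdims=True)
def atz(c,px,z):
    v=rays(c,px); return c["o"]+v*((z-c["o"][2])/v[:,2])[:,None]
def proj(c,P):
    p=(np.atleast_2d(P)-c["o"])@c["R"]@c["K"].T; return p[:,:2]/p[:,2:]
def tri(cs,pxs):
    A=np.zeros((3,3));b=np.zeros(3)
    for c,p in zip(cs,pxs):
        v=rays(c,p)[0];M=np.eye(3)-np.outer(v,v);A+=M;b+=M@c["o"]
    X=np.linalg.solve(A,b); return X,[float(np.linalg.norm(proj(c,X)[0]-p)) for c,p in zip(cs,pxs)]
def move(g,yaw=None,off=155,s=None):
    """shift (cm) and turn (deg) taking the grasp point to g (mm), tool down, closing line (tool y) at world angle yaw (rad)"""
    s=s or state(); R=Ro.from_euler('xyz',s["eef_rot"])
    if yaw is None: yaw=np.arctan2(*R.as_matrix()[[1,0],1])
    best=None
    for k in (0,np.pi):
        T=Ro.from_matrix(np.c_[[-np.sin(yaw+k)*-1*-1*-1,-np.cos(yaw+k),0],[np.cos(yaw+k),np.sin(yaw+k),0],[0,0,-1]])
        rv=(R.inv()*T).as_rotvec(degrees=True)
        if best is None or np.linalg.norm(rv)<np.linalg.norm(best[0]): best=(rv,T)
    t=np.array(g)+[0,0,off]; d=R.inv().apply(t-s["tool_pos"])/10
    print("shift",d.round(2),"turn",best[0].round(1),"q7",round(s["q"][6],2))
def rect(mask):
    m=mask.astype(np.uint8); cs,_=cv2.findContours(m,cv2.RETR_EXTERNAL,cv2.CHAIN_APPROX_NONE); return max(cs,key=cv2.contourArea)[:,0]
def grasp(s=None):
    s=s or state(); return np.array(s["tool_pos"])+Ro.from_euler('xyz',s["eef_rot"]).apply([0,0,155])
E
python3 - <<'E'
from h import *
# sanity of frame: x cross y = z
cs={n:cam(n) for n in ("top","scene")}
for t in ["box","lid","lid_handle","chakla","tumbler1","tumbler2","katori","spice_tin","tin1"]:
    for n,c in cs.items():
        r=silhouettes(n,t)
        for e in r[:4 if t in("tin1","tumbler1","tumbler2") else 1]:
            ct=rect(e["mask"]); np.save(f"m_{t}_{n}.npy",r[0]["mask"])
            print(t,n,round(e["score"],2),np.round(e["point"]),e["mask"].sum(),"rect",[np.round(x,1) for x in cv2.minAreaRect(ct)])
m=[cv2.fitEllipse(rect(np.load(f"m_chakla_{n}.npy")))[0] for n in cs]
print("chakla",tri(list(cs.values()),m))
for n,c in cs.items():
    ct=rect(np.load(f"m_chakla_{n}.npy")); (x,y),r=cv2.minEnclosingCircle(atz(c,ct,18)[:,:2].astype(np.float32)); print("chakla",n,x,y,r)
    b=cv2.boxPoints(cv2.minAreaRect(atz(c,rect(np.load(f"m_box_{n}.npy")),78)[:,:2].astype(np.float32)));print("box",n,b.round())
E
```

```text
box top 0.55 [528. 246.] 3031 rect [array([483.5, 236.5]), array([ 85., 125.]), np.float64(90.0)]
box scene 0.77 [181. 358.] 5874 rect [array([183. , 331.9]), array([103.4, 137.4]), np.float64(64.0)]
lid top 0.85 [476. 237.] 7489 rect [array([474.5, 233.9]), array([ 73.7, 111. ]), np.float64(88.0)]
lid scene 0.66 [191. 319.] 7711 rect [array([192. , 319.9]), array([ 68.3, 130.3]), np.float64(67.1)]
lid_handle top 0.74 [474. 238.] 7450 rect [array([474.1, 233.8]), array([ 74.2, 109.9]), np.float64(88.0)]
lid_handle scene 0.96 [191. 318.] 7430 rect [array([191.7, 319.9]), array([ 66.1, 128.1]), np.float64(66.3)]
chakla top 0.25 [154. 251.] 13709 rect [array([155., 252.]), array([128.8, 134.2]), np.float64(63.4)]
chakla scene 0.76 [462. 208.] 8831 rect [array([461., 208.]), array([ 90., 122.]), np.float64(90.0)]
tumbler1 top 0.84 [186. 133.] 1462 rect [array([187.3, 130.3]), array([51.6, 35.4]), np.float64(45.0)]
tumbler1 top 0.74 [292. 313.] 1274 rect [array([295.5, 316.5]), array([39., 39.]), np.float64(90.0)]
tumbler1 scene 0.72 [518. 275.] 1917 rect [array([515.9, 275.6]), array([40
[... 830 characters left out ...]
), np.float64(63.4)]
spice_tin scene 0.8 [476. 293.] 2482 rect [array([472., 296.]), array([47.4, 68.9]), np.float64(26.6)]
tin1 top 0.61 [476. 238.] 7538 rect [array([473.9, 233.5]), array([ 73.8, 111.6]), np.float64(87.5)]
tin1 scene 0.64 [135. 358.] 220 rect [array([134.4, 354.8]), array([38.6,  6. ]), np.float64(66.4)]
chakla (array([514.73616827, 325.78096624,   1.79532665]), [0.4500692825769363, 0.41753779167901794])
chakla top 514.1810302734375 320.1574401855469 132.33230590820312
box top [[ 468. -189.]
 [ 475. -420.]
 [ 635. -416.]
 [ 628. -185.]]
chakla scene 520.6544799804688 320.7326354980469 135.82528686523438
box scene [[ 472. -207.]
 [ 479. -418.]
 [ 680. -411.]
 [ 673. -199.]]
```

```bash
sed -i 's/\[-np.sin(yaw+k)\*-1\*-1\*-1,-np.cos(yaw+k),0\]/[-np.sin(yaw+k),np.cos(yaw+k),0]/; s/np.c_\[\[-np.sin/np.c_[[-np.sin/' h.py; sed -i 's/\[-np.sin(yaw+k),np.cos(yaw+k),0\]/[np.sin(yaw+k),-np.cos(yaw+k),0]/; s/\[0,0,-1\]\])/[0,0,-1]])/' h.py
python3 - <<'E'
from h import *
s=state(); R=Ro.from_euler('xyz',s["eef_rot"]).as_matrix(); print(R.round(2))
y=np.pi/2
M=np.c_[[np.sin(y),-np.cos(y),0],[np.cos(y),np.sin(y),0],[0,0,-1]];print(np.linalg.det(M))
E
```

```text
[[-0.96  0.26 -0.  ]
 [ 0.26  0.96  0.  ]
 [ 0.    0.   -1.  ]]
-1.0
```

```bash
sed -i 's/\[np.sin(yaw+k),-np.cos(yaw+k),0\]/[-np.sin(yaw+k),np.cos(yaw+k),0]/' h.py; grep -n "T=" h.py
python3 - <<'E'
from h import *
move([500,250,250],np.radians(92)); move([540,-280,210],np.radians(92))
E
```

```text
24:        T=Ro.from_matrix(np.c_[[-np.sin(yaw+k),np.cos(yaw+k),0],[np.cos(yaw+k),np.sin(yaw+k),0],[0,0,-1]])
shift [-4.168e+01 -2.774e+01 -3.000e-02] turn [  0.   -0.  -17.2] q7 -0.05
shift [-59.46 -77.83   3.97] turn [  0.   -0.  -17.2] q7 -0.05
```

{"name": "play_rows", "arguments": {
  "targets": [
    [-1,-20,-14,0,0,0,-9],
    [-1,-41.7,-27.7,0,0,0,-17.2],
    [-1,-41.7,-27.7,0,0,0,-17.2],
    [-1,-41.7,-27.7,0,0,0,-17.2],
    [-1,-41.7,-27.7,0,0,0,-17.2],
    [-1,-41.7,-27.7,0,0,0,-17.2],
    [-1,-41.7,-27.7,0,0,0,-17.2],
    [-1,-41.7,-27.7,0,0,0,-17.2],
    [-1,-59.5,-77.8,4,0,0,-17.2],
    [-1,-59.5,-77.8,4,0,0,-17.2],
    [-1,-59.5,-77.8,4,0,0,-17.2],
    [-1,-59.5,-77.8,4,0,0,-17.2],
    [-1,-59.5,-77.8,4,0,0,-17.2],
    [-1,-59.5,-77.8,4,0,0,-17.2],
    [-1,-59.5,-77.8,4,0,0,-17.2],
    [-1,-59.5,-77.8,4,0,0,-17.2],
    [-1,-59.5,-77.8,4,0,0,-17.2],
    [-1,-59.5,-77.8,4,0,0,-17.2],
    [-1,-59.5,-77.8,4,0,0,-17.2]
  ]
}}

```text
time: 3.52
tool_pos: [540.9, -278.7, 364.5]
eef_rot: [3.14, -0.0, -3.106]
wrist_force: [-0.2, 0.6, -0.2]
width: 85.4
grip_force: 0.0
```

Run:
```python
from h import *
c=cam("wrist"); cv2.imwrite("pics/w1.png",c["img"]); s=state(); print(s["tool_pos"],s["eef_rot"],s["q"],c["o"])
for t in ["box","lid","tin1"]:
    for e in silhouettes("wrist",t)[:3]: print(t,e["score"],e["point"],e["mask"].sum())
```

```text
[ 541.12041277 -277.89147992  364.47747243] [ 3.13997414e+00  4.14263281e-05 -3.10453096e+00] [-0.066055    0.38514806  0.5869188   1.7631601  -0.2416086   1.06625108
  2.212908  ] [ 455.67617398 -280.39664035  333.48733911]
box 0.63 [191.0, 157.2] 17648
lid 0.83 [301.2, 236.8] 43695
tin1 0.55 [161.6, 238.8] 162
```

View pics/w1.png

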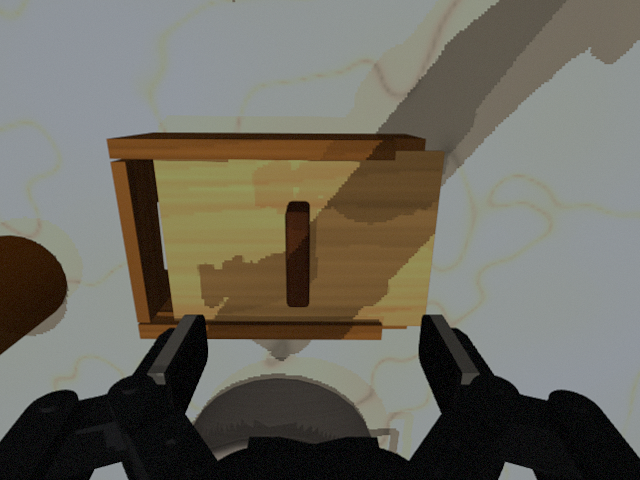

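The wrist picture shows the bar top at corners (286,202)–(309,306). The box's closed end has corners at (108,139) and (140,339), and the lid's free end is at (444,151) and (427,326).

Run:
```python
from h import *
c=cam("wrist")
# rederive camera height-consistency: bar length 70 at z=102, box width 154 at 78
B=atz(c,[[286,202],[309,202],[309,306],[286,306]],102);print("bar",B[:,:2].round(1),B.mean(0).round(1), np.linalg.norm(B[0]-B[3]),np.linalg.norm(B[0]-B[1]))
v=(B[0]+B[1]-B[2]-B[3]);print("bar dir",np.degrees(np.arctan2(v[1],v[0])))
A=atz(c,[[108,139],[140,339],[381,340]],78);print("box",A.round(1),np.linalg.norm(A[0]-A[1]))
L=atz(c,[[444,151],[427,326]],68);print("lid",L.round(1),np.linalg.norm(L[0]-L[1]))
# bar via top+scene+wrist dark segmentation in lid mask
cs=[];ps=[]
for n in ("top","scene"):
    k=cam(n); g=k["img"].max(2); m=cv2.morphologyEx(np.load(f"m_lid_{n}.npy").astype(np.uint8),cv2.MORPH_CLOSE,np.ones((9,9))).astype(bool)
    b=cv2.erode(m.astype(np.uint8),np.ones((9,9))).astype(bool)&(g<110)
    u=np.argwhere(b)[:,::-1]; print(n,len(u),u.min(0),u.max(0),u.mean(0)); cs.append(k)
    cv2.imwrite(f"pics/z_{n}.png",cv2.resize(k["img"][190:290,400:560] if n=="top" else k["img"][260:410,90:280],None,fx=4,fy=4,interpolation=cv2.INTER_CUBIC))
```

```text
bar [[ 511.7 -294.3]
 [ 511.2 -279.8]
 [ 585.4 -277.2]
 [ 586.  -293.3]] [ 548.6 -286.2  102. ] 74.25615082227502 14.555728012083621
bar dir -178.60677387697768
box [[ 479.4 -414.    78. ]
 [ 633.4 -410.4   78. ]
 [ 627.2 -218.6   78. ]] 154.10827126469997
lid [[ 479.6 -187.4   68. ]
 [ 619.2 -179.9   68. ]] 139.8215740397867
top 2395 [424 206] [526 266] [489.52943633 227.68183716]
scene 1509 [155 275] [239 358] [200.1537442  309.07289596]
```

View pics/z_scene.png

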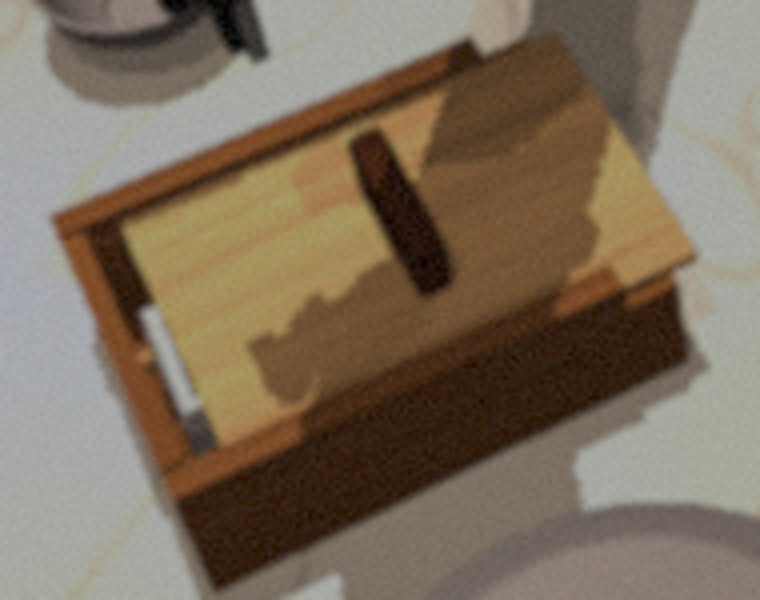

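Crop of the scene view: the lid bar's top centre is at about scene pixel (188.7,310), and the box's closed-end corners are at (103.7,315) and (134.5,382.5).

Run:
```python
from h import *
w=cam("wrist");s=cam("scene")
for a,b in (([297.5,254],[188.7,310]),([108,139],[103.7,315]),([140,339],[134.5,382.5])):
    X,r=tri([w,s],[a,b]);print(X.round(1),np.round(r,1))
move([551,-286.5,130],np.radians(91.6));move([551,-286.5,91],np.radians(91.6))
```

```text
[ 551.2 -287.7   90. ] [0.1 0. ]
[ 479.8 -415.4   74.5] [2.7 1. ]
[ 631.3 -409.    80.8] [1.7 0.8]
shift [-1.01 -0.76  7.98] turn [0.  0.  0.4] q7 2.21
shift [-1.01 -0.76 11.88] turn [0.  0.  0.4] q7 2.21
```

{"name": "play_rows", "arguments": {
  "targets": [
    [-1,-1.0,-0.76,4,0,0,0.4],
    [-1,-1.0,-0.76,8,0,0,0.4],
    [-1,-1.0,-0.76,10,0,0,0.4],
    [-1,-1.0,-0.76,11.2,0,0,0.4],
    [-1,-1.0,-0.76,11.7,0,0,0.4],
    [-1,-1.0,-0.76,11.7,0,0,0.4],
    [0,-1.0,-0.76,11.7,0,0,0.4],
    [0.5,-1.0,-0.76,11.7,0,0,0.4],
    [1,-1.0,-0.76,11.7,0,0,0.4],
    [1,-1.0,-0.76,11.7,0,0,0.4],
    [1,-1.0,-0.76,11.7,0,0,0.4],
    [1,-1.0,-0.76,11.7,0,0,0.4],
    [1,-1.0,-0.76,11.7,0,0,0.4],
    [1,-1.0,-0.76,11.7,0,0,0.4]
  ]
}}

```text
time: 5.72
tool_pos: [550.9, -287.4, 248.2]
eef_rot: [-3.141, 0.001, -3.114]
wrist_force: [-0.5, -0.4, 3.8]
width: 14.7
grip_force: 61.3
```

Run:
```python
from h import *
s=state();print(grasp(s).round(1),s["width"],s["grip_force"],s["wrist_force"].round(1))
y=np.radians(1.6); g=grasp(s); u=np.array([-np.sin(y),np.cos(y),0])
move(g+u*100);move(g+u*190); move(g+u*222+[0,0,0])
```

```text
[ 551.1 -287.5   93.2] 14.736753769164013 61.25805616378784 [-0.5 -0.4  3.8]
shift [-0.01  9.99 -0.01] turn [-0.  0.  0.] q7 2.29
shift [-0.000e+00  1.899e+01 -1.000e-02] turn [-0.  0.  0.] q7 2.29
shift [ 0.000e+00  2.219e+01 -1.000e-02] turn [-0.  0.  0.] q7 2.29
```

{"name": "play_rows", "arguments": {
  "targets": [
    [1,0,0.5,0,0,0,0],
    [1,0,1.5,0,0,0,0],
    [1,0,3,0,0,0,0],
    [1,0,4.5,0,0,0,0],
    [1,0,6,0,0,0,0],
    [1,0,7.5,0,0,0,0],
    [1,0,9,0,0,0,0],
    [1,0,10,0,0,0,0],
    [1,0,10,0,0,0,0]
  ]
}}

```text
time: 6.85
tool_pos: [548.5, -184.5, 248.1]
eef_rot: [3.14, 0.0, -3.111]
wrist_force: [0.3, -1.7, 6.6]
width: 15.2
grip_force: 61.8
```

Run:
```python
from h import *
s=state();print(grasp(s).round(1),s["width"],s["grip_force"],s["wrist_force"].round(1),s["ft_torque"].round(2),s["q"].round(2))
c=cam("wrist");cv2.imwrite("pics/w2.png",c["img"])
```

```text
[ 548.5 -184.3   93.1] 15.245703593795204 61.79661154747009 [ 0.3 -1.7  6.6] [-0.46  0.07 -0.  ] [-0.17  0.48  0.52  1.91 -0.32  0.83  2.12]
```

View pics/w2.png

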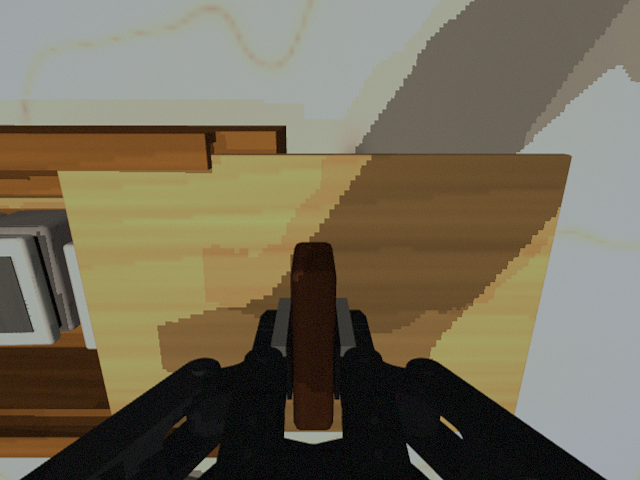

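Grip good: the bar is between the pads at (313,330), the lid is halfway out of the grooves and sliding straight, and tins are visible at left (30,290).

{"name": "play_rows", "arguments": {
  "targets": [
    [1,0,1,0,0,0,0],
    [1,0,2.5,0,0,0,0],
    [1,0,4,0,0,0,0],
    [1,0,5.5,0,0,0,0],
    [1,0,7,0,0,0,0],
    [1,0,8.5,0,0,0,0],
    [1,0,9,-1,0,0,0],
    [1,0,10,-2,0,0,0],
    [1,0,12,-2,0,0,0],
    [1,0,14,-2,0,0,0],
    [1,0,14,-2,0,0,0],
    [1,0,14,0,0,0,0],
    [1,0,14,2,0,0,0],
    [1,0,14,4,0,0,0],
    [1,0,14,5,0,0,0],
    [1,0,14,5,0,0,0]
  ]
}}

```text
time: 8.9
tool_pos: [543.5, -47.4, 196.2]
eef_rot: [-3.141, -0.003, -3.115]
wrist_force: [-0.3, -0.2, -3.1]
width: 14.7
grip_force: 60.3
```

Run:
```python
from h import *
s=state();print(grasp(s).round(1),s["width"],s["grip_force"],s["wrist_force"].round(1),s["ft_torque"].round(2),s["q"].round(2))
c=cam("scene");cv2.imwrite("pics/s2.png",c["img"])
```

```text
[543.1 -47.4  41.2] 14.699691133401696 60.26820659637451 [-0.3 -0.2 -3.1] [-0.04 -0.01  0.08] [-0.38  0.51  0.46  2.   -0.34  0.71  1.9 ]
```

View pics/s2.png

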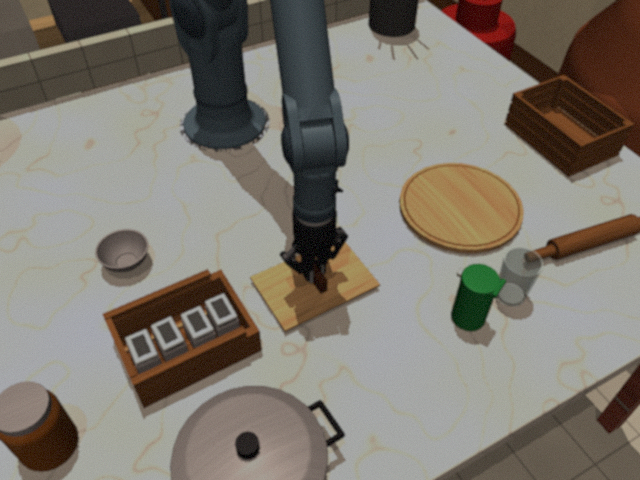

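The scene view shows four tins in the box at (142,348), (169,338), (196,325) and (221,313). The lid hangs just above clear marble at (315,285).

{"name": "play_rows", "arguments": {
  "targets": [
    [1,0,0,0.6,0,0,0],
    [1,0,0,0.9,0,0,0],
    [1,0,0,1.1,0,0,0],
    [1,0,0,1.1,0,0,0]
  ]
}}

```text
time: 9.45
tool_pos: [544.1, -47.0, 186.7]
eef_rot: [3.142, -0.0, -3.114]
wrist_force: [0.1, -0.1, -2.6]
width: 15.3
grip_force: 60.3
```

{"name": "play_rows", "arguments": {
  "targets": [
    [1,0,0,0.15,0,0,0],
    [1,0,0,0.3,0,0,0],
    [1,0,0,0.3,0,0,0]
  ]
}}

```text
time: 9.82
tool_pos: [544.6, -47.4, 186.0]
eef_rot: [3.14, -0.0, -3.114]
wrist_force: [-6.1, 1.4, 13.5]
width: 15.5
grip_force: 40.0
```

{"name": "play_rows", "arguments": {
  "targets": [
    [1,0,0,-0.2,0,0,0],
    [0.7,0,0,-0.2,0,0,0],
    [0.3,0,0,-0.2,0,0,0],
    [0,0,0,-0.2,0,0,0],
    [-0.5,0,0,-0.2,0,0,0],
    [-0.5,0,0,-0.2,0,0,0],
    [-0.5,0,0,-2,0,0,0],
    [-0.5,0,0,-6,0,0,0],
    [-0.5,0,0,-12,0,0,0],
    [-0.5,0,0,-16,0,0,0],
    [-0.5,0,0,-16,0,0,0],
    [-0.5,0,0,-16,0,0,0]
  ]
}}

```text
time: 11.32
tool_pos: [543.7, -47.1, 343.9]
eef_rot: [3.141, -0.0, -3.114]
wrist_force: [0.1, 0.4, 0.5]
width: 64.1
grip_force: 0.0
```

Run:
```python
from h import *
s=state(); print(s["width"],grasp(s).round(1))
move([553,-270,190],np.radians(181.6))
```

```text
64.1199173420976 [543.7 -47.  188.9]
shift [ -0.32 -22.31  -0.12] turn [ 0. -0. 90.] q7 1.77
```

{"name": "play_rows", "arguments": {
  "targets": [
    [-0.7,-0.3,-5,0,0,0,-10],
    [-0.7,-0.3,-10,0,0,0,-20],
    [-0.7,-0.3,-15,0,0,0,-30],
    [-0.7,-0.3,-20,0,0,0,-40],
    [-0.7,-0.3,-22.3,0,0,0,-50],
    [-0.7,-0.3,-22.3,0,0,0,-60],
    [-0.7,-0.3,-22.3,0,0,0,-70],
    [-0.7,-0.3,-22.3,0,0,0,-80],
    [-0.7,-0.3,-22.3,0,0,0,-90],
    [-0.7,-0.3,-22.3,0,0,0,-90],
    [-0.7,-0.3,-22.3,0,0,0,-90],
    [-0.7,-0.3,-22.3,0,0,0,-90]
  ]
}}

```text
time: 12.82
tool_pos: [554.4, -264.3, 333.5]
eef_rot: [3.138, 0.001, -1.56]
wrist_force: [9.7, 12.8, 16.4]
width: 72.6
grip_force: 0.0
```

Run:
```python
from h import *
c=cam("wrist");cv2.imwrite("pics/w3.png",c["img"]);np.savez("w3.npz",**c)
s=state(); print(grasp(s).round(1),s["q"].round(2),s["eef_rot"].round(3))
R=silhouettes("wrist","tin1")
for e in R: 
    r=cv2.minAreaRect(rect(e["mask"]));print(round(e["score"],2),np.round(e["point"]),e["mask"].sum(),np.round(r[0]),np.round(r[1]),r[2])
```

```text
[ 551.5 -265.8  175.2] [ 1.33  0.98 -1.48  1.71  0.99  1.43  2.85] [ 3.131e+00 -1.000e-03 -1.562e+00]
0.83 [317. 266.] 4707 [318. 268.] [79. 61.] 0.0
0.82 [315.  53.] 6891 [313.  56.] [73. 96.] 90.0
0.74 [308. 166.] 60382 [311. 162.] [325. 294.] 90.0
0.56 [313. 133.] 5472 [316. 133.] [62. 91.] 87.35746002197266
```

View pics/w3.png

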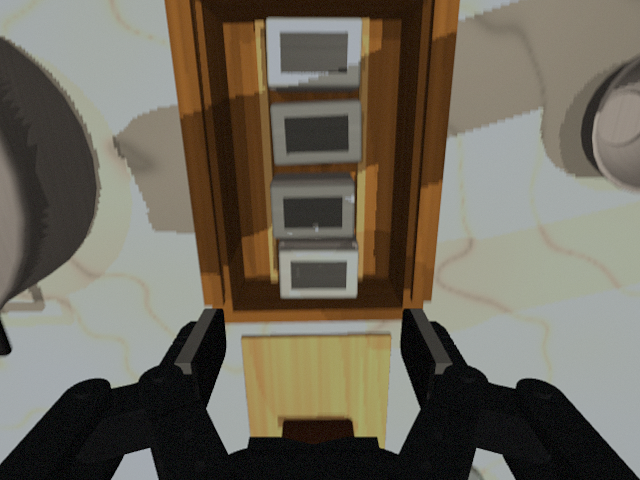

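The picture shows four tins in a row, with cap centres at about (315,53), (316,133), (313,212) and (318,272). But joints 3 and 7 have hit their limits: I turned the wrong way. I'll turn back by half a turn.

{"name": "play_rows", "arguments": {
  "targets": [
    [-0.7,0,0,-2,0,0,10],
    [-0.7,0,0,-3,0,0,20],
    [-0.7,0,0,-3,0,0,30],
    [-0.7,0,0,-3,0,0,40],
    [-0.7,0,0,-3,0,0,50],
    [-0.7,0,0,-3,0,0,60],
    [-0.7,0,0,-3,0,0,70],
    [-0.7,0,0,-3,0,0,80],
    [-0.7,0,0,-3,0,0,90],
    [-0.7,0,0,-3,0,0,100],
    [-0.7,0,0,-3,0,0,110],
    [-0.7,0,0,-3,0,0,120],
    [-0.7,0,0,-3,0,0,130],
    [-0.7,0,0,-3,0,0,140],
    [-0.7,0,0,-3,0,0,150],
    [-0.7,0,0,-3,0,0,160],
    [-0.7,0,0,-3,0,0,170],
    [-0.7,0,0,-3,0,0,179],
    [-0.7,0,0,-3,0,0,179],
    [-0.7,0,0,-3,0,0,179]
  ]
}}

```text
time: 15.42
tool_pos: [555.8, -259.8, 368.8]
eef_rot: [-3.14, 0.009, 1.606]
wrist_force: [-0.2, -0.8, -0.0]
width: 72.6
grip_force: 0.0
```

Run:
```python
from h import *
s=state(); print(grasp(s).round(1),s["q"].round(2),s["eef_rot"].round(3),s["wrist_force"].round(1))
move([553,-310,200],np.radians(1.6))
c=np.load("w3.npz")
for n,z in (("prev",58),):
    print(atz(c,[[315,53],[316,133],[313,212],[318,272]],z).round(1))
```

```text
[ 555.6 -261.1  213.8] [ 1.11  0.53 -0.97  1.69  0.48  1.17  0.05] [-3.14   0.009  1.606] [-0.2 -0.8 -0. ]
shift [-5.   -0.45  1.42] turn [-0.1  0.5  0.4] q7 0.05
[[ 552.7 -379.    58. ]
 [ 551.5 -333.6   58. ]
 [ 552.8 -282.3   58. ]
 [ 548.8 -238.2   58. ]]
```

Run:
```python
from h import *
c=cam("wrist");cv2.imwrite("pics/w4.png",c["img"]);np.savez("w4.npz",**c)
R=silhouettes("wrist","tin1")
for e in R: 
    ct=rect(e["mask"]); r=cv2.minAreaRect(ct); b=cv2.boxPoints(cv2.minAreaRect(atz(c,ct,57)[:,:2].astype(np.float32)));print(round(e["score"],2),e["mask"].sum(),np.round(r[0]),b.mean(0).round(1),[np.round(x) for x in cv2.minAreaRect(b)[1:]])
```

```text
0.96 3819 [310. 238.] [ 553.1 -273.8] [array([57., 46.]), np.float64(2.0)]
0.9 3766 [305. 294.] [ 550.6 -323.3] [array([57., 54.]), np.float64(3.0)]
0.59 2821 [307. 344.] [ 553.3 -371.8] [array([57., 47.]), np.float64(2.0)]
0.55 4248 [306. 184.] [ 548.5 -230.5] [array([57., 43.]), np.float64(2.0)]
0.28 3125 [309. 244.] [ 552.8 -277.7] [array([56., 38.]), np.float64(2.0)]
0.18 12815 [310.  36.] [ 548.5 -130.9] [array([118.,  43.]), np.float64(2.0)]
```

View pics/w4.png

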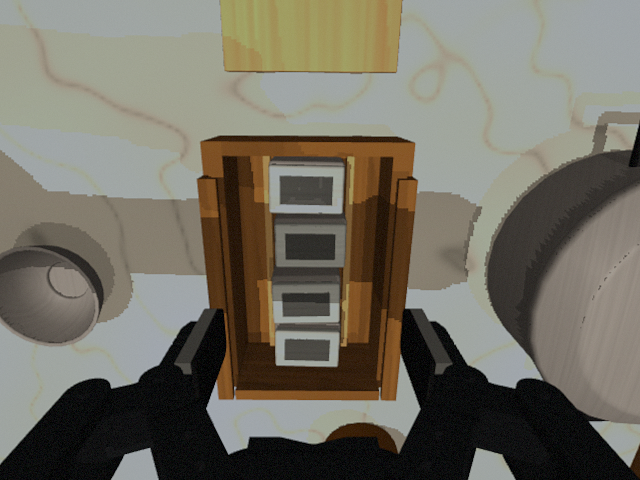

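The tins' label centres are at (307,191), (310,247), (306,300) and (308,348). The lid is flat at the top with its near edge at row 72, clear of the box.

Run:
```python
from h import *
a=np.load("w3.npz");b=np.load("w4.npz")
for p,q in zip([[319,275],[313,212],[317,133],[315,53]],[[307,191],[310,247],[306,300],[308,348]]):
    X,r=tri([a,b],[p,q]);print(X.round(1),np.round(r,1),atz(b,q,57).round(1))
move([549.5,-237,90],np.radians(2));move([549.5,-237,33],np.radians(2))
```

```text
[ 548.8 -235.1   56.3] [1.1 1. ] [[ 549.6 -234.9   57. ]]
[ 553.  -281.3   54.2] [0.4 0.3] [[ 553.3 -280.3   57. ]]
[ 551.1 -333.1   48. ] [0.6 0.4] [[ 551.5 -328.1   57. ]]
[ 553.7 -379.8   51.7] [1.7 1.1] [[ 554.6 -375.9   57. ]]
shift [ 2.45 -0.53 12.33] turn [-0.1  0.5 -0.1] q7 0.05
shift [ 2.5  -0.52 18.03] turn [-0.1  0.5 -0.1] q7 0.05
```

{"name": "play_rows", "arguments": {
  "targets": [
    [-0.8,2.7,-0.5,5,0,0.5,0],
    [-0.8,2.7,-0.5,9,0,0.5,0],
    [-0.8,2.7,-0.5,12,0,0.5,0],
    [-0.8,2.7,-0.5,14,0,0.5,0],
    [-0.8,2.7,-0.5,16,0,0.5,0],
    [-0.8,2.7,-0.5,17.2,0,0.5,0],
    [-0.8,2.7,-0.5,17.9,0,0.5,0],
    [-0.8,2.7,-0.5,17.9,0,0.5,0],
    [-0.5,2.7,-0.5,17.9,0,0.5,0],
    [0,2.7,-0.5,17.9,0,0.5,0],
    [0.3,2.7,-0.5,17.9,0,0.5,0],
    [0.3,2.7,-0.5,17.9,0,0.5,0],
    [0.3,2.7,-0.5,17.9,0,0.5,0]
  ]
}}

```text
time: 17.15
tool_pos: [553.2, -235.0, 198.0]
eef_rot: [3.139, 0.006, 1.603]
wrist_force: [-12.5, 2.4, 37.0]
width: 58.8
grip_force: 58.1
```

Run:
```python
from h import *
s=state(); print(grasp(s).round(1),s["q"].round(2),s["width"],s["grip_force"],s["wrist_force"].round(1))
```

```text
[ 553.6 -235.9   43. ] [ 0.97  0.72 -0.82  1.82  0.67  0.9  -0.13] 58.79519780025286 58.08893322944641 [-12.5   2.4  37. ]
```

Blocked about 8 mm high with 37 N, so I'll look before going on.

Run:
```python
from h import *
s=state(); print(s["ft_torque"].round(2),s["eef_rot"].round(3))
a=cam("wrist")["img"];b=cam("scene");p=b["img"][190:410,80:400]
cv2.imwrite("pics/c5.png",np.vstack([cv2.resize(a,(400,300)),cv2.resize(p,(400,275),interpolation=cv2.INTER_CUBIC)]))
```

```text
[0.38 2.39 0.03] [3.139 0.006 1.603]
```

View pics/c5.png

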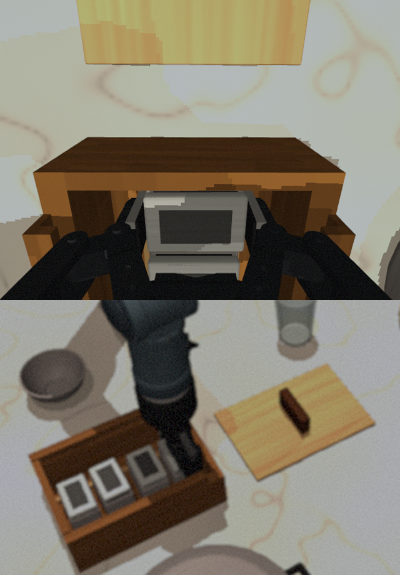

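The tin is held by its body, with the pads at (135,215) and (255,215) in the composite. The knuckles rest on the box lips, so that is the depth limit. I'll lift, and grip the others about 10 mm higher.

{"name": "play_rows", "arguments": {
  "targets": [
    [0.3,0,0,-0.8,0,0,0],
    [0.3,0,0,-2,0,0,0],
    [0.3,0,0,-5,0,0,0],
    [0.3,0,0,-9,0,0,0],
    [0.3,0,0,-13,0,0,0],
    [0.3,0,0,-13,0,0,0],
    [0.3,0,0,-13,0,0,0]
  ]
}}

```text
time: 18.12
tool_pos: [549.1, -235.7, 317.9]
eef_rot: [-3.138, -0.001, 1.602]
wrist_force: [-0.1, -0.3, -2.0]
width: 58.0
grip_force: 65.2
```

Run:
```python
from h import *
s=state(); print(grasp(s).round(1),s["q"].round(2),s["width"],s["grip_force"],s["wrist_force"].round(1))
move([517,395,160],np.radians(2));move([517,395,70],np.radians(2));
```

```text
[ 548.5 -235.5  162.9] [ 1.07  0.57 -0.95  1.77  0.51  1.08 -0.02] 58.000921316775035 65.15008449554443 [-0.1 -0.3 -2. ]
shift [63.13 -1.24  0.36] turn [-0.2 -0.1 -0.2] q7 -0.02
shift [63.13 -1.2   9.36] turn [-0.2 -0.1 -0.2] q7 -0.02
```

{"name": "play_rows", "arguments": {
  "targets": [
    [0.3,2,-0.1,0,0,0,0],
    [0.3,6,-0.2,0,0,0,0],
    [0.3,10.5,-0.3,0,0,0,0],
    [0.3,15,-0.4,0,0,0,0],
    [0.3,20,-0.5,0,0,0,0],
    [0.3,25,-0.6,0,0,0,0],
    [0.3,30,-0.7,0,0,0,0],
    [0.3,35,-0.8,0,0,0,0],
    [0.3,40,-0.9,0,0,0,0],
    [0.3,45,-1,0,0,0,0],
    [0.3,50,-1.1,0,0,0,0],
    [0.3,55,-1.2,0,0,0,0],
    [0.3,59,-1.2,0,0,0,0],
    [0.3,62,-1.2,1,0,0,0],
    [0.3,63.1,-1.2,4,0,0,0],
    [0.3,63.1,-1.2,7,0,0,0],
    [0.3,63.1,-1.2,9.4,0,0,0],
    [0.3,63.1,-1.2,9.4,0,0,0],
    [0.3,63.1,-1.2,9.4,0,0,0]
  ]
}}

```text
time: 20.5
tool_pos: [517.9, 395.2, 226.1]
eef_rot: [-3.141, -0.001, 1.602]
wrist_force: [0.1, 0.3, -1.3]
width: 58.3
grip_force: 65.0
```

Run:
```python
from h import *
s=state(); print(grasp(s).round(1),s["q"].round(2),s["width"],s["grip_force"],s["wrist_force"].round(1),s["eef_rot"])
```

```text
[517.8 395.4  71.1] [-0.08  0.78 -0.88  1.68  0.68  1.02 -1.16] 58.25122490426921 64.98285055160522 [ 0.1  0.3 -1.3] [-3.14054166e+00 -1.40198644e-03  1.60214289e+00]
```

{"name": "play_rows", "arguments": {
  "targets": [
    [0.3,0,0,0.8,0,0,0],
    [0.3,0,0,1.4,0,0,0],
    [0.3,0,0,1.6,0,0,0],
    [0.3,0,0,1.6,0,0,0]
  ]
}}

```text
time: 21.0
tool_pos: [517.8, 394.8, 209.3]
eef_rot: [-3.14, -0.0, 1.602]
wrist_force: [-0.2, 0.6, -2.0]
width: 58.6
grip_force: 65.1
```

{"name": "play_rows", "arguments": {
  "targets": [
    [0.3,0,0,0.15,0,0,0],
    [0.3,0,0,0.15,0,0,0]
  ]
}}

```text
time: 21.25
tool_pos: [517.9, 395.1, 208.5]
eef_rot: [-3.141, -0.001, 1.602]
wrist_force: [0.3, -0.1, 1.2]
width: 58.1
grip_force: 65.3
```

{"name": "play_rows", "arguments": {
  "targets": [
    [0,0,0,0.1,0,0,0],
    [-0.4,0,0,0.1,0,0,0],
    [-0.8,0,0,0.1,0,0,0],
    [-0.8,0,0,0.1,0,0,0],
    [-0.8,0,0,-2,0,0,0],
    [-0.8,0,0,-5,0,0,0],
    [0,0,0,-6,0,0,0],
    [1,0,0,-6,0,0,0],
    [1,0,0,-6,0,0,0],
    [1,0,0,-6,0,0,0],
    [1,0,0,-6,0,0,0],
    [1,0,0,-6,0,0,0],
    [1,0,0,-4.5,0,0,0],
    [1,0,0,-3.5,0,0,0],
    [1,0,0,-3.2,0,0,0],
    [1,0,0,-2.9,0,0,0],
    [1,0,0,-2.6,0,0,0],
    [1,0,0,-2.6,0,0,0]
  ]
}}

```text
time: 23.5
tool_pos: [517.6, 394.8, 235.5]
eef_rot: [-3.139, 0.003, 1.602]
wrist_force: [-2.8, -4.4, 9.5]
width: -0.1
grip_force: 5.0
```

{"name": "play_rows", "arguments": {
  "targets": [
    [1,0,0,0.2,0,0,0],
    [1,0,0,0.4,0,0,0],
    [1,0,0,0.4,0,0,0]
  ]
}}

```text
time: 23.88
tool_pos: [517.5, 395.3, 235.4]
eef_rot: [-3.14, 0.005, 1.602]
wrist_force: [-7.1, -8.3, 26.1]
width: 0.4
grip_force: 13.1
```

{"name": "play_rows", "arguments": {
  "targets": [
    [1,0,0,-2,0,0,0],
    [0,0,0,-7,0,0,0],
    [-0.8,-5,0.3,-12,0,0,0],
    [-0.8,-10,0.6,-13.5,0,0,0],
    [-0.8,-16,0.9,-13.5,0,0,0],
    [-0.8,-22,1.2,-13.5,0,0,0],
    [-0.8,-28,1.5,-13.5,0,0,0],
    [-0.8,-34,1.8,-13.5,0,0,0],
    [-0.8,-40,2.1,-13.5,0,0,0],
    [-0.8,-46,2.4,-13.5,0,0,0],
    [-0.8,-52,2.7,-13.5,0,0,0],
    [-0.8,-58,3,-13.5,0,0,0],
    [-0.8,-63,3.3,-13.5,0,0,0],
    [-0.8,-66.5,3.3,-13.5,0,0,0],
    [-0.8,-66.5,3.3,-13.5,0,0,0],
    [-0.8,-66.5,3.3,-13.5,0,0,0],
    [-0.8,-66.5,3.3,-13.5,0,0,0]
  ]
}}

```text
time: 26.0
tool_pos: [572.4, -266.2, 364.9]
eef_rot: [-3.14, -0.001, 1.606]
wrist_force: [-0.6, -0.3, -0.2]
width: 76.9
grip_force: 0.0
```

```bash
cat > look.py <<'E'
from h import *
c=cam("wrist");s=state(); print(grasp(s).round(1),s["q"].round(2))
# cap plates: bright/light label centres via silhouettes, using the dark label inside the mask
for e in silhouettes("wrist","tin1"):
    if e["score"]<.25: continue
    m=e["mask"]; ct=rect(m)
    W=atz(c,ct,54)[:,:2].astype(np.float32); r=cv2.minAreaRect(W)
    g=cv2.cvtColor(c["img"],cv2.COLOR_BGR2GRAY); hull=cv2.fillConvexPoly(np.zeros_like(g),cv2.convexHull(ct.astype(np.int32)),1)
    hull=cv2.erode(hull,np.ones((5,5))); v=g[hull>0]; t,_=cv2.threshold(v,0,255,cv2.THRESH_OTSU)
    n,l,st,ce=cv2.connectedComponentsWithStats(((g<t)&(hull>0)).astype(np.uint8)); k=1+np.argmax(st[1:,4]) if n>1 else 0
    print(round(e["score"],2),m.sum(),"rect",np.round(r[0],1),np.round(r[1]),round(r[2],1),"label",ce[k].round(),st[k].tolist(),atz(c,ce[k],54)[0].round(1))
cv2.imwrite("pics/look.png",c["img"]);np.savez("look.npz",**c)
E
python3 look.py
```

```text
[ 572.2 -266.3  209.9] [ 1.08  0.57 -0.95  1.65  0.49  1.19  0.05]
0.85 3852 rect [ 551.1 -325. ] [59. 54.] 3.5 label [285. 302.] [261, 290, 49, 25, 1157] [ 550.9 -333.5   54. ]
0.76 4260 rect [ 553.2 -274. ] [58. 49.] 2.1 label [289. 243.] [264, 230, 51, 27, 1330] [ 553.  -280.8   54. ]
0.75 2984 rect [ 553.3 -371.2] [58. 55.] 2.4 label [288. 349.] [265, 338, 46, 23, 985] [ 553.5 -379.7   54. ]
```

Run:
```python
from h import *
move([552.5,-280.5,44],np.radians(2))
```

```text
shift [-1.31 -2.01 16.6 ] turn [-0.1 -0.  -0. ] q7 0.05
```

{"name": "play_rows", "arguments": {
  "targets": [
    [-0.8,-1.3,-2,5,0,0,0],
    [-0.8,-1.3,-2,9,0,0,0],
    [-0.8,-1.3,-2,12,0,0,0],
    [-0.8,-1.3,-2,14,0,0,0],
    [-0.8,-1.3,-2,15.6,0,0,0],
    [-0.8,-1.3,-2,16.4,0,0,0],
    [-0.8,-1.3,-2,16.4,0,0,0]
  ]
}}

```text
time: 26.98
tool_pos: [552.4, -282.3, 200.7]
eef_rot: [-3.14, -0.0, 1.602]
wrist_force: [0.2, 0.0, -0.4]
width: 76.9
grip_force: 0.0
```

{"name": "play_rows", "arguments": {
  "targets": [
    [-0.5,0,0,0,0,0,0],
    [0,0,0,0,0,0,0],
    [0.3,0,0,0,0,0,0],
    [0.3,0,0,0,0,0,0],
    [0.3,0,0,0,0,0,0]
  ]
}}

```text
time: 27.6
tool_pos: [553.1, -282.5, 202.3]
eef_rot: [3.141, 0.001, 1.602]
wrist_force: [0.2, -0.7, 5.9]
width: 58.4
grip_force: 66.1
```

{"name": "play_rows", "arguments": {
  "targets": [
    [0.3,0,0,-1,0,0,0],
    [0.3,0,0,-4,0,0,0],
    [0.3,0,0,-8,0,0,0],
    [0.3,0.5,0,-11,0,0,0],
    [0.3,4,-0.1,-12,0,0,0],
    [0.3,9,-0.3,-12,0,0,0],
    [0.3,15,-0.4,-12,0,0,0],
    [0.3,21,-0.6,-12,0,0,0],
    [0.3,27,-0.7,-12,0,0,0],
    [0.3,33,-0.9,-12,0,0,0],
    [0.3,39,-1,-12,0,0,0],
    [0.3,45,-1.2,-12,0,0,0],
    [0.3,51,-1.4,-12,0,0,0],
    [0.3,56,-1.6,-12,0,0,0],
    [0.3,60,-1.6,-11,0,0,0],
    [0.3,62.8,-1.6,-9,0,0,0],
    [0.3,62.8,-1.6,-6,0,0,0],
    [0.3,62.8,-1.6,-3,0,0,0],
    [0.3,62.8,-1.6,-1.5,0,0,0],
    [0.3,62.8,-1.6,-1.5,0,0,0]
  ]
}}

```text
time: 30.1
tool_pos: [516.3, 344.4, 215.3]
eef_rot: [-3.139, 0.0, 1.602]
wrist_force: [-0.3, -0.3, -1.0]
width: 57.9
grip_force: 65.3
```

Run:
```python
from h import *
s=state(); print(grasp(s).round(1),s["q"].round(2),s["width"],s["grip_force"],s["wrist_force"].round(1))
for t in silhouettes("top","tin1")[:6]: pass
c=cam("top")
for e in silhouettes("top","tin1"): print(round(e["score"],2),e["mask"].sum(),np.round(e["point"]),atz(c,e["point"],62)[0].round())
```

```text
[515.8 344.3  60.3] [ 0.01  0.75 -0.88  1.76  0.68  0.97 -1.11] 57.86693666537249 65.25429010391235 [-0.3 -0.3 -1. ]
0.84 762 [520. 238.] [ 552. -378.   62.]
0.65 881 [487. 236.] [ 555. -317.   62.]
```

{"name": "play_rows", "arguments": {
  "targets": [
    [0.3,0,0,0.2,0,0,0],
    [0.3,0,0,0.3,0,0,0],
    [0.3,0,0,0.3,0,0,0]
  ]
}}

```text
time: 30.62
tool_pos: [516.4, 344.7, 213.0]
eef_rot: [-3.14, -0.0, 1.602]
wrist_force: [0.1, 0.1, -1.9]
width: 58.1
grip_force: 65.2
```

{"name": "play_rows", "arguments": {
  "targets": [
    [0.3,0,0,0.15,0,0,0],
    [0.3,0,0,0.15,0,0,0]
  ]
}}

```text
time: 30.88
tool_pos: [516.5, 345.0, 212.4]
eef_rot: [-3.141, 0.0, 1.602]
wrist_force: [-2.1, -2.2, 5.1]
width: 59.0
grip_force: 66.0
```

{"name": "play_rows", "arguments": {
  "targets": [
    [0,0,0,0,0,0,0],
    [-0.4,0,0,0,0,0,0],
    [-0.8,0,0,0,0,0,0],
    [-0.8,0,0,0,0,0,0],
    [-0.8,0,0,-2,0,0,0],
    [-0.8,0,0,-5,0,0,0],
    [0,0,0,-6,0,0,0],
    [1,0,0,-6,0,0,0],
    [1,0,0,-6,0,0,0],
    [1,0,0,-6,0,0,0],
    [1,0,0,-6,0,0,0],
    [1,0,0,-6,0,0,0],
    [1,0,0,-4.5,0,0,0],
    [1,0,0,-3.3,0,0,0],
    [1,0,0,-2.9,0,0,0],
    [1,0,0,-2.6,0,0,0],
    [1,0,0,-2.3,0,0,0],
    [1,0,0,-2,0,0,0],
    [1,0,0,-1.9,0,0,0],
    [1,0,0,-1.9,0,0,0]
  ]
}}

```text
time: 33.38
tool_pos: [515.9, 345.1, 235.3]
eef_rot: [-3.139, 0.006, 1.602]
wrist_force: [-8.1, -9.9, 26.9]
width: 0.1
grip_force: 13.5
```

{"name": "play_rows", "arguments": {
  "targets": [
    [1,0,0,-2,0,0,0],
    [0,0,0,-7,0,0,0],
    [-0.8,-4,0.2,-12,0,0,0],
    [-0.8,-9,0.4,-13.5,0,0,0],
    [-0.8,-15,0.6,-13.5,0,0,0],
    [-0.8,-21,0.8,-13.5,0,0,0],
    [-0.8,-27,1,-13.5,0,0,0],
    [-0.8,-33,1.2,-13.5,0,0,0],
    [-0.8,-39,1.4,-13.5,0,0,0],
    [-0.8,-45,1.6,-13.5,0,0,0],
    [-0.8,-51,1.8,-13.5,0,0,0],
    [-0.8,-57,1.8,-13.5,0,0,0],
    [-0.8,-61.5,1.8,-13.5,0,0,0],
    [-0.8,-61.5,1.8,-13.5,0,0,0],
    [-0.8,-61.5,1.8,-13.5,0,0,0],
    [-0.8,-61.5,1.8,-13.5,0,0,0]
  ]
}}

```text
time: 35.38
tool_pos: [554.5, -266.8, 365.5]
eef_rot: [-3.141, -0.001, 1.606]
wrist_force: [0.7, 0.9, 1.4]
width: 76.8
grip_force: 0.0
```

```bash
python3 look.py
python3 - <<'E'
from h import *
c=cam("top")
for e in silhouettes("top","tin1"): print(round(e["score"],2),e["mask"].sum(),np.round(e["point"]),atz(c,e["point"],62)[0].round())
E
```

```text
[ 554.3 -266.8  210.5] [ 1.12  0.54 -0.97  1.69  0.48  1.17  0.06]
0.71 2762 rect [ 550.6 -332.1] [56. 40.] 3.4 label [307. 302.] [283, 290, 49, 25, 1134] [ 551.1 -333.6   54. ]
0.64 4112 rect [ 550.8 -322.2] [57. 57.] 2.1 label [307. 271.] [275, 260, 65, 23, 1341] [ 550.1 -305.4   54. ]
0.59 2927 rect [ 553.1 -373.4] [58. 47.] 2.1 label [308. 349.] [286, 338, 46, 23, 972] [ 553.4 -379.7   54. ]
0.91 806 [111. 245.] [516. 389.  62.]
0.82 376 [523. 239.] [ 550. -385.   62.]
0.8 918 [143. 247.] [514. 329.  62.]
0.79 342 [481. 234.] [ 557. -307.   62.]
```

Run:
```python
from h import *
move([551.5,-332.5,46],np.radians(2))
e=[x for x in silhouettes("top","tin1")]
c=cam("top")
for x in e:
    b=cv2.minAreaRect(atz(c,rect(x["mask"]),62)[:,:2].astype(np.float32)); print(np.round(b[0]),np.round(b[1]),b[2])
```

```text
shift [-6.44 -0.48 16.44] turn [-0.1 -0.  -0.1] q7 0.06
[516. 389.] [61. 49.] 0.6598310470581055
[ 549. -384.] [28. 59.] 87.65946960449219
[515. 337.] [67. 51.] 2.3731131553649902
[ 548. -311.] [63. 25.] 1.6942287683486938
```

{"name": "play_rows", "arguments": {
  "targets": [
    [-0.8,-4,-0.4,4,0,0,0],
    [-0.8,-6.4,-0.5,8,0,0,0],
    [-0.8,-6.4,-0.5,12,0,0,0],
    [-0.8,-6.4,-0.5,14,0,0,0],
    [-0.8,-6.4,-0.5,15.6,0,0,0],
    [-0.8,-6.4,-0.5,16.3,0,0,0],
    [-0.8,-6.4,-0.5,16.3,0,0,0],
    [-0.5,-6.4,-0.5,16.3,0,0,0],
    [0,-6.4,-0.5,16.3,0,0,0],
    [0.3,-6.4,-0.5,16.3,0,0,0],
    [0.3,-6.4,-0.5,16.3,0,0,0],
    [0.3,-6.4,-0.5,16.3,0,0,0]
  ]
}}

```text
time: 37.17
tool_pos: [551.7, -333.6, 204.0]
eef_rot: [3.141, 0.001, 1.602]
wrist_force: [-0.9, 0.6, 6.2]
width: 57.9
grip_force: 65.0
```

{"name": "play_rows", "arguments": {
  "targets": [
    [0.3,0,0,-1,0,0,0],
    [0.3,0,0,-4,0,0,0],
    [0.3,0,0,-8,0,0,0],
    [0.3,0.5,0,-11,0,0,0],
    [0.3,4,-0.1,-12,0,0,0],
    [0.3,9,-0.3,-12,0,0,0],
    [0.3,15,-0.4,-12,0,0,0],
    [0.3,21,-0.6,-12,0,0,0],
    [0.3,27,-0.7,-12,0,0,0],
    [0.3,33,-0.9,-12,0,0,0],
    [0.3,39,-1,-12,0,0,0],
    [0.3,45,-1.2,-12,0,0,0],
    [0.3,51,-1.4,-12,0,0,0],
    [0.3,56,-1.5,-12,0,0,0],
    [0.3,60,-1.5,-11,0,0,0],
    [0.3,62.9,-1.5,-9,0,0,0],
    [0.3,62.9,-1.5,-6,0,0,0],
    [0.3,62.9,-1.5,-3,0,0,0],
    [0.3,62.9,-1.5,-1.3,0,0,0],
    [0.3,62.9,-1.5,-1.3,0,0,0]
  ]
}}

```text
time: 39.67
tool_pos: [515.8, 294.6, 215.0]
eef_rot: [-3.139, 0.0, 1.602]
wrist_force: [-0.1, 0.3, -1.7]
width: 58.2
grip_force: 67.7
```

{"name": "play_rows", "arguments": {
  "targets": [
    [0.3,0,0,0.1,0,0,0],
    [0.3,0,0,0.3,0,0,0],
    [0.3,0,0,0.3,0,0,0]
  ]
}}

```text
time: 40.05
tool_pos: [516.3, 294.7, 213.2]
eef_rot: [-3.141, -0.0, 1.602]
wrist_force: [-0.8, -0.7, 2.6]
width: 57.7
grip_force: 68.2
```

{"name": "play_rows", "arguments": {
  "targets": [
    [0,0,0,0.05,0,0,0],
    [-0.4,0,0,0.05,0,0,0],
    [-0.8,0,0,0.05,0,0,0],
    [-0.8,0,0,0,0,0,0],
    [-0.8,0,0,-2,0,0,0],
    [-0.8,0,0,-5,0,0,0],
    [0,0,0,-6,0,0,0],
    [1,0,0,-6,0,0,0],
    [1,0,0,-6,0,0,0],
    [1,0,0,-6,0,0,0],
    [1,0,0,-6,0,0,0],
    [1,0,0,-6,0,0,0],
    [1,0,0,-4.5,0,0,0],
    [1,0,0,-3.3,0,0,0],
    [1,0,0,-2.9,0,0,0],
    [1,0,0,-2.6,0,0,0],
    [1,0,0,-2.3,0,0,0],
    [1,0,0,-2,0,0,0],
    [1,0,0,-1.8,0,0,0],
    [1,0,0,-1.8,0,0,0]
  ]
}}

```text
time: 42.55
tool_pos: [515.4, 295.2, 235.3]
eef_rot: [-3.139, 0.007, 1.602]
wrist_force: [-10.0, -9.6, 30.0]
width: 0.2
grip_force: 15.1
```

{"name": "play_rows", "arguments": {
  "targets": [
    [1,0,0,-2,0,0,0],
    [0,0,0,-7,0,0,0],
    [-0.8,-4,0.2,-12,0,0,0],
    [-0.8,-9,0.4,-13.5,0,0,0],
    [-0.8,-15,0.6,-13.5,0,0,0],
    [-0.8,-21,0.8,-13.5,0,0,0],
    [-0.8,-27,1,-13.5,0,0,0],
    [-0.8,-33,1.2,-13.5,0,0,0],
    [-0.8,-39,1.4,-13.5,0,0,0],
    [-0.8,-45,1.6,-13.5,0,0,0],
    [-0.8,-51,1.8,-13.5,0,0,0],
    [-0.8,-57,1.9,-13.5,0,0,0],
    [-0.8,-60,1.9,-13.5,0,0,0],
    [-0.8,-60,1.9,-13.5,0,0,0],
    [-0.8,-60,1.9,-13.5,0,0,0],
    [-0.8,-60,1.9,-13.5,0,0,0]
  ]
}}

```text
time: 44.55
tool_pos: [554.7, -301.7, 365.5]
eef_rot: [-3.14, -0.001, 1.606]
wrist_force: [0.4, -0.2, 0.4]
width: 76.7
grip_force: 0.0
```

```bash
python3 look.py
python3 - <<'E'
from h import *
move([553,-379,46],np.radians(2))
c=cam("top");e=silhouettes("top","tin1")
for x in e:
    b=cv2.minAreaRect(atz(c,rect(x["mask"]),62)[:,:2].astype(np.float32)); print(np.round(b[0]),np.round(b[1]),b[2])
E
```

```text
[ 554.4 -301.9  210.5] [ 1.14  0.57 -0.95  1.64  0.49  1.19  0.11]
0.76 4021 rect [ 553.5 -368. ] [57. 58.] 0.2 label [310. 283.] [278, 272, 65, 24, 1398] [ 553.1 -351.1   54. ]
shift [-7.66 -0.4  16.45] turn [-0.1 -0.  -0. ] q7 0.11
[514. 337.] [65. 51.] 2.0246760845184326
[ 563. -354.] [17. 32.] 88.19007110595703
[515. 287.] [59. 49.] 1.6835931539535522
[516. 388.] [61. 50.] 1.8201141357421875
```

{"name": "play_rows", "arguments": {
  "targets": [
    [-0.8,-5,-0.4,4,0,0,0],
    [-0.8,-7.6,-0.5,8,0,0,0],
    [-0.8,-7.6,-0.5,12,0,0,0],
    [-0.8,-7.6,-0.5,14,0,0,0],
    [-0.8,-7.6,-0.5,15.6,0,0,0],
    [-0.8,-7.6,-0.5,16.3,0,0,0],
    [-0.8,-7.6,-0.5,16.3,0,0,0],
    [-0.5,-7.6,-0.5,16.3,0,0,0],
    [0,-7.6,-0.5,16.3,0,0,0],
    [0.3,-7.6,-0.5,16.3,0,0,0],
    [0.3,-7.6,-0.5,16.3,0,0,0],
    [0.3,-7.6,-0.5,16.3,0,0,0]
  ]
}}

```text
time: 46.25
tool_pos: [552.5, -380.6, 204.3]
eef_rot: [3.14, 0.001, 1.602]
wrist_force: [-0.6, 2.2, 6.2]
width: 58.1
grip_force: 65.2
```

{"name": "play_rows", "arguments": {
  "targets": [
    [0.3,0,0,-1,0,0,0],
    [0.3,0,0,-4,0,0,0],
    [0.3,0,0,-8,0,0,0],
    [0.3,0.5,0,-11,0,0,0],
    [0.3,4,-0.1,-12,0,0,0],
    [0.3,9,-0.3,-12,0,0,0],
    [0.3,15,-0.4,-12,0,0,0],
    [0.3,21,-0.6,-12,0,0,0],
    [0.3,27,-0.7,-12,0,0,0],
    [0.3,33,-0.9,-12,0,0,0],
    [0.3,39,-1,-12,0,0,0],
    [0.3,45,-1.2,-12,0,0,0],
    [0.3,51,-1.4,-12,0,0,0],
    [0.3,56,-1.5,-12,0,0,0],
    [0.3,60,-1.6,-11,0,0,0],
    [0.3,62.6,-1.6,-9,0,0,0],
    [0.3,62.6,-1.6,-6,0,0,0],
    [0.3,62.6,-1.6,-3,0,0,0],
    [0.3,62.6,-1.6,-1.3,0,0,0],
    [0.3,62.6,-1.6,-1.3,0,0,0]
  ]
}}

```text
time: 48.75
tool_pos: [515.4, 244.5, 215.1]
eef_rot: [-3.139, 0.001, 1.602]
wrist_force: [-0.7, 0.1, -1.8]
width: 58.2
grip_force: 68.4
```

{"name": "play_rows", "arguments": {
  "targets": [
    [0.3,0,0,0.1,0,0,0],
    [0.3,0,0,0.3,0,0,0],
    [0.3,0,0,0.3,0,0,0]
  ]
}}

```text
time: 49.12
tool_pos: [515.9, 244.7, 213.5]
eef_rot: [-3.141, 0.001, 1.602]
wrist_force: [-2.3, -2.0, 4.3]
width: 58.1
grip_force: 69.2
```

{"name": "play_rows", "arguments": {
  "targets": [
    [0,0,0,0.05,0,0,0],
    [-0.4,0,0,0.05,0,0,0],
    [-0.8,0,0,0.05,0,0,0],
    [-0.8,0,0,0,0,0,0],
    [-0.8,0,0,-2,0,0,0],
    [-0.8,0,0,-5,0,0,0],
    [0,0,0,-6,0,0,0],
    [1,0,0,-6,0,0,0],
    [1,0,0,-6,0,0,0],
    [1,0,0,-6,0,0,0],
    [1,0,0,-6,0,0,0],
    [1,0,0,-6,0,0,0],
    [1,0,0,-4.5,0,0,0],
    [1,0,0,-3.3,0,0,0],
    [1,0,0,-2.9,0,0,0],
    [1,0,0,-2.6,0,0,0],
    [1,0,0,-2.3,0,0,0],
    [1,0,0,-2,0,0,0],
    [1,0,0,-1.8,0,0,0],
    [1,0,0,-1.8,0,0,0]
  ]
}}

```text
time: 51.62
tool_pos: [515.1, 245.4, 235.3]
eef_rot: [-3.139, 0.007, 1.602]
wrist_force: [-10.8, -8.1, 30.6]
width: -0.2
grip_force: 15.3
```

{"name": "play_rows", "arguments": {
  "targets": [
    [1,0,0,-2,0,0,0],
    [0,0,0,-7,0,0,0],
    [-0.5,-4,0.2,-11.5,0,0,-10],
    [-0.5,-9,0.6,-11.5,0,0,-20],
    [-0.5,-14,1,-11.5,0,0,-30],
    [-0.5,-19,1.5,-11.5,0,0,-40],
    [-0.5,-24,2,-11.5,0,0,-50],
    [-0.5,-29.3,2.5,-11.5,0,0,-60],
    [-0.5,-29.3,3,-11.5,0,0,-70],
    [-0.5,-29.3,3.6,-11.5,0,0,-80],
    [-0.5,-29.3,3.6,-11.5,0,0,-90],
    [-0.5,-29.3,3.6,-11.5,0,0,-90],
    [-0.5,-29.3,3.6,-11.5,0,0,-90],
    [-0.5,-29.3,3.6,-11.5,0,0,-90]
  ]
}}

```text
time: 53.38
tool_pos: [561.0, -46.9, 345.4]
eef_rot: [-3.141, -0.001, -3.111]
wrist_force: [-0.5, 0.7, 1.1]
width: 64.0
grip_force: 0.0
```

Run:
```python
from h import *
s=state(); print(grasp(s).round(1),s["q"].round(2),s["eef_rot"].round(3),s["wrist_force"].round(1),s["width"])
w=cam("wrist");np.savez("w6.npz",**w);t=cam("top")["img"];sc=cam("scene")["img"]
a=cv2.resize(t[150:350,60:380],(480,300),interpolation=cv2.INTER_CUBIC)
b=cv2.resize(sc[130:290,360:560],(320,256),interpolation=cv2.INTER_CUBIC)
m=np.zeros((580,800,3),np.uint8); m[:300,:480]=a; m[:256,480:]=b; m[300:,:373]=cv2.resize(w["img"],(373,280)); d=sc[200:420,90:400]; m[300:564,373:745]=cv2.resize(d,(372,264))
cv2.imwrite("pics/c6.png",m)
```

```text
[560.8 -47.  190.4] [ 1.02  0.72 -1.36  1.82  0.75  1.25  1.04] [-3.141e+00 -1.000e-03 -3.111e+00] [-0.5  0.7  1.1] 64.02114454325681
```

View pics/c6.png

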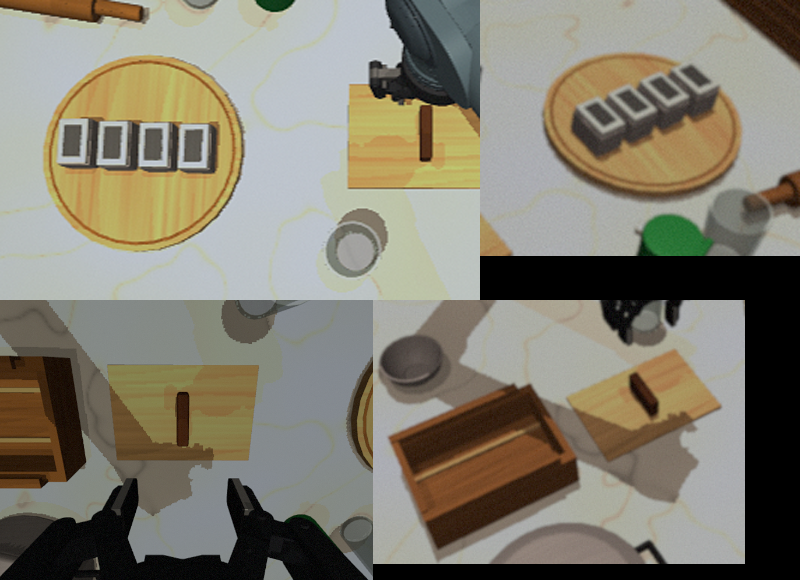

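The tins stand in a row well on the chakla with all four caps flush, and the lid and bystanders are unmoved. The lid's bar is in the wrist view at composite (182,418). Joint 3 is near its limit, so I'll test the arm's configuration in the air along the closing path first.

{"name": "play_rows", "arguments": {
  "targets": [
    [-0.5,0,-5,0,0,0,0],
    [-0.5,0,-11,0,0,0,0],
    [-0.5,0,-17,0,0,0,0],
    [-0.5,0,-23,0,0,0,0],
    [-0.5,0,-25,0,0,0,0],
    [-0.5,0,-25,0,0,0,0]
  ]
}}

```text
time: 54.28
tool_pos: [568.6, -298.8, 344.7]
eef_rot: [3.141, -0.002, -3.114]
wrist_force: [-0.3, 0.2, 1.0]
width: 64.4
grip_force: 0.0
```

```bash
python3 -c "
from h import *
s=state(); print(grasp(s).round(1),s['q'].round(2),s['eef_rot'].round(3))"
```

```text
[ 568.3 -298.6  189.7] [ 1.28  0.83 -1.29  1.63  0.82  1.33  1.45] [ 3.141e+00 -2.000e-03 -3.114e+00]
```

Run:
```python
from h import *
c=cam("wrist");np.savez("w7.npz",**c);cv2.imwrite("pics/w7.png",c["img"])
```

```text
(no output)
```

View pics/w7.png

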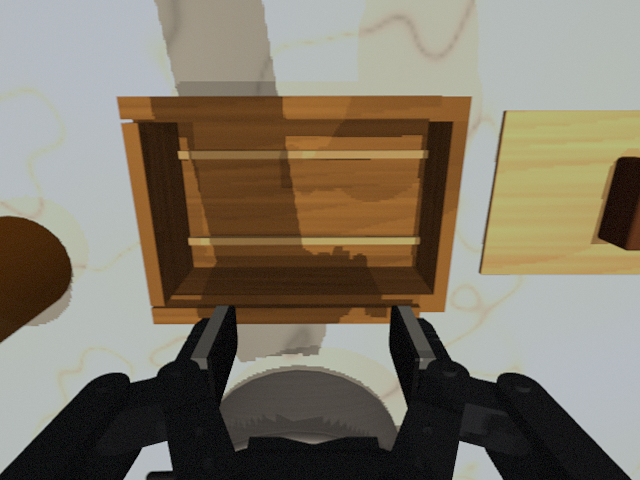

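{"name": "play_rows", "arguments": {
  "targets": [
    [-0.5,0,5,0,0,0,0],
    [-0.5,0,11,0,0,0,0],
    [-0.5,0,17,0,0,0,0],
    [-0.5,0,23,0,0,0,0],
    [-0.5,0,25,0,0,0,0],
    [-0.5,0,25,0,0,0,0],
    [-0.5,0,25,0,0,0,0]
  ]
}}

```text
time: 55.2
tool_pos: [561.2, -48.5, 344.9]
eef_rot: [-3.141, -0.002, -3.112]
wrist_force: [-0.2, 0.3, 0.2]
width: 64.1
grip_force: 0.0
```

The empty box shows its closed-end top corners at (118,97) and (153,323), and its low exit-end corners at (471,97) and (445,311).

Run:
```python
from h import *
b=np.load("w7.npz"); A=atz(b,[[118,97],[153,323]],78);E=atz(b,[[471,97],[445,311]],62)
print(A.round(1),np.linalg.norm(A[0]-A[1]),E.round(1),np.linalg.norm(E[0]-E[1]))
d=(E.mean(0)-A.mean(0));print("yaw",np.degrees(np.arctan2(-d[0],d[1])),np.hypot(*d[:2]),((E+A).mean(0)/1).round(1))
c=cam("wrist")
for e in silhouettes("wrist","lid")[:1]:
    m=e["mask"];W=atz(c,rect(m),6)[:,:2].astype(np.float32);r=cv2.minAreaRect(W);print("lid",e["score"],r,m.sum())
L=atz(b,[[505,110],[481,274]],6);print("lid near edge",L.round(1),np.linalg.norm(L[0]-L[1]))
move([544.2,-47.2,31],np.arctan2(*Ro.from_euler('xyz',[np.pi,0,-3.114]).as_matrix()[[1,0],1]))
s=state();print(s["q"].round(2))
```

```text
[[ 478.9 -414.5   78. ]
 [ 631.3 -411.    78. ]] 152.46936878535809 [[ 472.5 -200.3   62. ]
 [ 624.9 -195.    62. ]] 152.45808900916103
yaw 1.697880826751798 215.1768690368414 [1103.8 -610.3  140. ]
lid 0.96 ((545.3167114257812, -46.103721618652344), (139.9602813720703, 203.29376220703125), 1.5063923597335815) 39896
lid near edge [[ 478.8 -150.2    6. ]
 [ 618.  -144.7    6. ]] 139.27246758477887
shift [ 1.67  0.28 15.88] turn [-0.  -0.1 -0. ] q7 1.04
[ 1.03  0.72 -1.36  1.82  0.75  1.25  1.04]
```

{"name": "play_rows", "arguments": {
  "targets": [
    [-0.5,1.7,0.2,5,0,0,0],
    [-0.5,1.7,0.2,9,0,0,0],
    [-0.5,1.7,0.2,12,0,0,0],
    [-0.5,1.7,0.2,14,0,0,0],
    [-0.5,1.7,0.2,15.2,0,0,0],
    [-0.5,1.7,0.2,15.8,0,0,0],
    [-0.5,1.7,0.2,15.8,0,0,0],
    [0,1.7,0.2,15.8,0,0,0],
    [0.5,1.7,0.2,15.8,0,0,0],
    [1,1.7,0.2,15.8,0,0,0],
    [1,1.7,0.2,15.8,0,0,0],
    [1,1.7,0.2,15.8,0,0,0]
  ]
}}

```text
time: 56.8
tool_pos: [544.1, -45.6, 188.0]
eef_rot: [-3.141, -0.0, -3.11]
wrist_force: [-0.7, -0.7, 5.0]
width: 15.0
grip_force: 61.4
```

Run:
```python
from h import *
s=state(); print(grasp(s).round(1),s["q"].round(2),s["eef_rot"].round(3),s["wrist_force"].round(1),s["width"])
```

```text
[544.1 -45.7  33. ] [ 0.91  0.87 -1.15  1.94  0.96  1.02  0.9 ] [-3.141 -0.    -3.11 ] [-0.7 -0.7  5. ] 14.9655577715042
```

{"name": "play_rows", "arguments": {
  "targets": [
    [1,0,0,-0.5,0,0,0],
    [1,0,0,-2,0,0,0],
    [1,0,0,-4,0,0,0],
    [1,0,0,-6,0,0,0],
    [1,0,0,-7.7,0,0,0],
    [1,0,-1,-7.7,0,0,0],
    [1,0,-3,-7.7,0,0,0],
    [1,0,-5,-7.7,0,0,0],
    [1,0,-6.1,-7.7,0,0,0],
    [1,0,-6.1,-7.7,0,0,0],
    [1,0,-6.1,-7.7,0,0,0]
  ]
}}

```text
time: 58.18
tool_pos: [545.6, -105.8, 264.2]
eef_rot: [3.14, -0.002, -3.109]
wrist_force: [-0.4, 0.8, -3.2]
width: 14.7
grip_force: 60.3
```

Run:
```python
from h import *
s=state(); print(grasp(s).round(1),s["q"].round(2),s["eef_rot"].round(3),s["wrist_force"].round(1),s["ft_torque"].round(2),s["width"])
c=cam("wrist");a=c["img"];b=cam("scene")["img"][220:420,90:350]
cv2.imwrite("pics/c8.png",np.hstack([cv2.resize(a,(400,300)),cv2.resize(b,(390,300),interpolation=cv2.INTER_CUBIC)]))
```

```text
[ 545.3 -105.6  109.2] [ 1.08  0.79 -1.26  1.89  0.85  1.13  1.08] [ 3.140e+00 -2.000e-03 -3.109e+00] [-0.4  0.8 -3.2] [-0.   -0.01 -0.04] 14.728511819077458
```

View pics/c8.png

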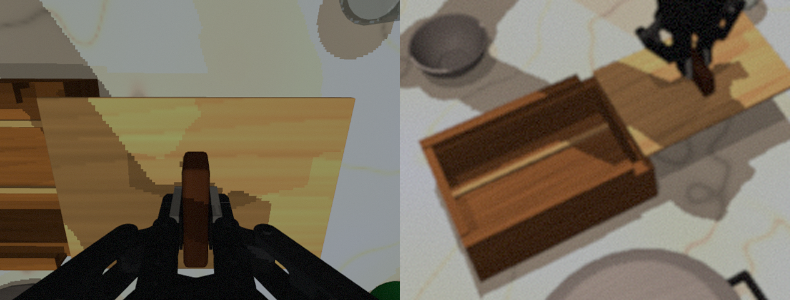

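The lid is level and aligned, with its leading edge just over the low wall and short of the lips. I'll lower it onto the tracks.

{"name": "play_rows", "arguments": {
  "targets": [
    [1,0,0,0.5,0,0,0],
    [1,0,0,0.9,0,0,0],
    [1,0,0,1.2,0,0,0],
    [1,0,0,1.2,0,0,0]
  ]
}}

```text
time: 58.78
tool_pos: [545.5, -106.5, 251.8]
eef_rot: [3.141, -0.002, -3.11]
wrist_force: [0.0, -0.8, -3.4]
width: 15.0
grip_force: 60.3
```

{"name": "play_rows", "arguments": {
  "targets": [
    [1,0,0,0.1,0,0,0],
    [1,0,0,0.1,0,0,0]
  ]
}}

```text
time: 59.02
tool_pos: [545.7, -106.5, 251.3]
eef_rot: [3.141, -0.001, -3.11]
wrist_force: [0.3, -0.2, -2.2]
width: 15.1
grip_force: 60.3
```

{"name": "play_rows", "arguments": {
  "targets": [
    [1,0,0,0.08,0,0,0],
    [1,0,0,0.08,0,0,0]
  ]
}}

```text
time: 59.28
tool_pos: [545.7, -106.5, 250.5]
eef_rot: [3.141, -0.002, -3.11]
wrist_force: [-0.9, -0.4, -3.1]
width: 14.9
grip_force: 60.3
```

{"name": "play_rows", "arguments": {
  "targets": [
    [1,0,-0.5,0,0,0,0],
    [1,0,-1,0,0,0,0],
    [1,0,-1.5,0,0,0,0],
    [1,0,-2,0,0,0,0],
    [1,0,-2.5,0,0,0,0],
    [1,0,-3,0,0,0,0],
    [1,0,-3,0,0,0,0]
  ]
}}

```text
time: 60.15
tool_pos: [546.7, -137.2, 250.3]
eef_rot: [3.141, -0.002, -3.111]
wrist_force: [0.2, -0.2, -2.9]
width: 14.7
grip_force: 60.3
```

{"name": "play_rows", "arguments": {
  "targets": [
    [1,0,-1,0,0,0,0],
    [1,0,-2,0,0,0,0],
    [1,0,-3,0,0,0,0],
    [1,0,-4,0,0,0,0],
    [1,0,-5,0,0,0,0],
    [1,0,-6,0,0,0,0],
    [1,0,-7,0,0,0,0],
    [1,0,-8,0,0,0,0],
    [1,0,-9,0,0,0,0],
    [1,0,-10,0,0,0,0],
    [1,0,-11,0,0,0,0],
    [1,0,-12,0,0,0,0],
    [1,0,-13,0,0,0,0],
    [1,0,-13.5,0,0,0,0],
    [1,0,-13.5,0,0,0,0]
  ]
}}

```text
time: 62.02
tool_pos: [550.9, -272.0, 250.3]
eef_rot: [3.141, -0.002, -3.111]
wrist_force: [0.6, 0.4, -2.5]
width: 15.3
grip_force: 60.2
```

{"name": "play_rows", "arguments": {
  "targets": [
    [1,0,-0.8,0,0,0,0],
    [1,0,-1.6,0,0,0,0],
    [1,0,-2.2,0,0,0,0],
    [1,0,-2.7,0,0,0,0],
    [1,0,-3,0,0,0,0],
    [1,0,-3,0,0,0,0]
  ]
}}

```text
time: 62.78
tool_pos: [551.8, -301.7, 250.4]
eef_rot: [3.141, -0.002, -3.111]
wrist_force: [-0.5, 0.5, -3.2]
width: 14.8
grip_force: 60.2
```

{"name": "play_rows", "arguments": {
  "targets": [
    [1,0,-0.2,0,0,0,0],
    [1,0,-0.4,0,0,0,0],
    [1,0,-0.4,0,0,0,0]
  ]
}}

```text
time: 63.15
tool_pos: [552.2, -304.0, 250.6]
eef_rot: [3.139, -0.001, -3.109]
wrist_force: [0.1, 4.0, -2.1]
width: 14.8
grip_force: 60.4
```

Stop contact is beginning. I'll press a little harder to confirm, then lower and release.

{"name": "play_rows", "arguments": {
  "targets": [
    [1,0,-0.2,0,0,0,0],
    [1,0,-0.3,0,0,0,0],
    [1,0,-0.3,0,0,0,0]
  ]
}}

```text
time: 63.52
tool_pos: [552.3, -304.6, 250.8]
eef_rot: [3.135, -0.002, -3.107]
wrist_force: [-1.2, 7.2, 0.6]
width: 14.9
grip_force: 60.7
```

{"name": "play_rows", "arguments": {
  "targets": [
    [1,0,0.2,0.15,0,0,0],
    [1,0,0.2,0.2,0,0,0],
    [0.6,0,0.2,0.2,0,0,0],
    [0.2,0,0.2,0.2,0,0,0],
    [0,0,0.2,0.2,0,0,0],
    [-0.3,0,0.2,0.2,0,0,0],
    [-0.3,0,0.2,0.1,0,0,0],
    [-0.3,0,0.2,-2,0,0,0],
    [-0.3,0,0.2,-6,0,0,0],
    [-0.3,-2,0.2,-11,0,0,0],
    [-0.3,-2,0.2,-15,0,0,0],
    [-0.3,-2,0.2,-15,0,0,0],
    [-0.3,-2,0.2,-15,0,0,0]
  ]
}}

```text
time: 65.15
tool_pos: [572.1, -305.7, 401.0]
eef_rot: [-3.141, -0.001, -3.11]
wrist_force: [-0.6, -0.4, 0.1]
width: 55.5
grip_force: 0.0
```

Run:
```python
from h import *
s=state(); print(grasp(s).round(1),s["width"],s["wrist_force"].round(1))
c=cam("wrist");np.savez("w9.npz",**c);t=cam("top")["img"]
cv2.imwrite("pics/c9.png",np.hstack([cv2.resize(c["img"],(400,300)),cv2.resize(t,(400,300))]))
cv2.imwrite("pics/c9b.png",c["img"])
for n in("lid","tin1","tumbler1","katori","spice_tin"):
    print(n,[(round(e["score"],2),np.round(e["point"]).tolist()) for e in silhouettes("top",n)[:4]])
e=silhouettes("wrist","lid")[0]; print(cv2.minAreaRect(atz(c,rect(e["mask"]),68)[:,:2].astype(np.float32)))
```

```text
[ 571.9 -305.7  246. ] 55.535940167987825 [-0.6 -0.4  0.1]
lid [(0.68, [482.0, 236.0])]
tin1 [(0.86, [113.0, 246.0]), (0.73, [194.0, 249.0]), (0.72, [162.0, 247.0]), (0.67, [143.0, 248.0])]
tumbler1 [(0.82, [187.0, 130.0]), (0.75, [294.0, 315.0]), (0.46, [481.0, 238.0])]
katori [(0.67, [506.0, 365.0]), (0.32, [294.0, 318.0])]
spice_tin [(0.72, [239.0, 132.0]), (0.16, [164.0, 245.0])]
((553.6182861328125, -302.2883605957031), (138.7324676513672, 204.4849853515625), 1.819599986076355)
```

View pics/c9.png

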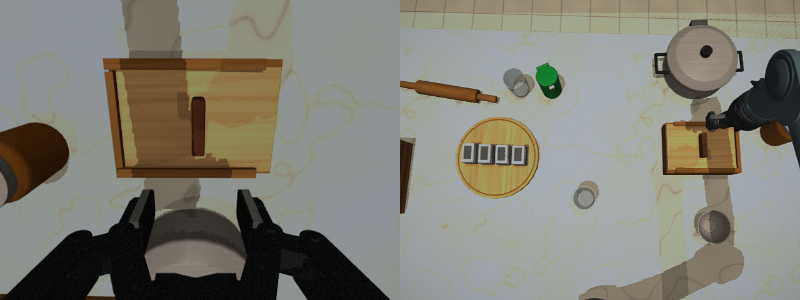

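The lid is in its grooves flush with the closed end, all four tins are on the chakla, and the bystanders are unmoved. As a last check I'll nudge the bar with closed fingers to confirm the lid is against its stop.

{"name": "play_rows", "arguments": {
  "targets": [
    [1,1,4.3,0,0,0,0],
    [1,2,4.3,4,0,0,0],
    [1,2,4.3,8,0,0,0],
    [1,2,4.3,12,0,0,0],
    [1,2,4.3,14.5,0,0,0],
    [1,2,4.3,15.2,0,0,0],
    [1,2,4.3,15.2,0,0,0],
    [1,2,3.6,15.2,0,0,0],
    [1,2,3.2,15.2,0,0,0],
    [1,2,2.8,15.2,0,0,0],
    [1,2,2.6,15.2,0,0,0],
    [1,2,2.6,15.2,0,0,0]
  ]
}}

```text
time: 67.05
tool_pos: [551.1, -280.7, 248.4]
eef_rot: [3.141, -0.002, -3.111]
wrist_force: [0.0, 0.1, 0.4]
width: -0.0
grip_force: 0.0
```

{"name": "play_rows", "arguments": {
  "targets": [
    [1,0,-0.2,0,0,0,0],
    [1,0,-0.4,0,0,0,0],
    [1,0,-0.4,0,0,0,0]
  ]
}}

```text
time: 67.42
tool_pos: [551.3, -282.2, 248.4]
eef_rot: [3.138, -0.002, -3.108]
wrist_force: [-1.3, 5.3, 1.1]
width: 0.1
grip_force: 2.7
```

{"name": "play_rows", "arguments": {
  "targets": [
    [1,0,-0.3,0,0,0,0],
    [1,0,-0.5,0,0,0,0],
    [1,0,-0.5,0,0,0,0]
  ]
}}

```text
time: 67.8
tool_pos: [551.4, -283.3, 248.5]
eef_rot: [3.132, -0.003, -3.104]
wrist_force: [-2.5, 11.9, 3.6]
width: -0.0
grip_force: 5.5
```

{"name": "play_rows", "arguments": {
  "targets": [
    [1,0,2,0,0,0,0],
    [1,0,2.5,-3,0,0,0],
    [1,0,2.5,-8,0,0,0],
    [1,0,2.5,-14,0,0,0],
    [1,0,2.5,-18,0,0,0],
    [1,0,2.5,-18,0,0,0],
    [1,0,2.5,-18,0,0,0]
  ]
}}

```text
time: 68.68
tool_pos: [550.8, -265.1, 429.5]
eef_rot: [-3.14, -0.001, -3.111]
wrist_force: [-0.3, -0.5, -0.2]
width: -0.0
grip_force: 0.0
```

Run:
```python
from h import *
c=cam("top"); R=silhouettes("top","tin1")
p=[[round(e["score"],2)]+[np.round(x).tolist() for x in cv2.minAreaRect(atz(c,rect(e["mask"]),62)[:,:2].astype(np.float32))[:2]] for e in R]; print(p)
if len(p)>=4 and all(abs(q[1][0]-516)<12 and 225<q[1][1]<400 for q in p[:4]): print(sign_off())
```

```text
[[0.64, [515.0, 337.0], [63.0, 51.0]], [0.57, [517.0, 388.0], [61.0, 54.0]], [0.57, [514.0, 286.0], [65.0, 49.0]], [0.46, [558.0, -306.0], [140.0, 212.0]]]
```

Run:
```python
from h import *
a=cam("top")["img"][170:340,70:300];b=cam("scene")["img"][140:280,380:560]
for n in("top","scene"): print([(round(e["score"],2),np.round(e["point"]).tolist(),int(e["mask"].sum())) for e in silhouettes(n,"tin1")])
cv2.imwrite("pics/c10.png",np.hstack([cv2.resize(a,(400,300),interpolation=cv2.INTER_CUBIC),cv2.resize(b,(386,300),interpolation=cv2.INTER_CUBIC)]))
```

```text
[(0.94, [166.0, 246.0], 849), (0.76, [140.0, 250.0], 838), (0.63, [195.0, 246.0], 864), (0.63, [464.0, 268.0], 2486), (0.6, [112.0, 245.0], 838)]
[(0.74, [434.0, 208.0], 851), (0.74, [494.0, 186.0], 645), (0.67, [479.0, 189.0], 687), (0.56, [460.0, 201.0], 668)]
```

View pics/c10.png

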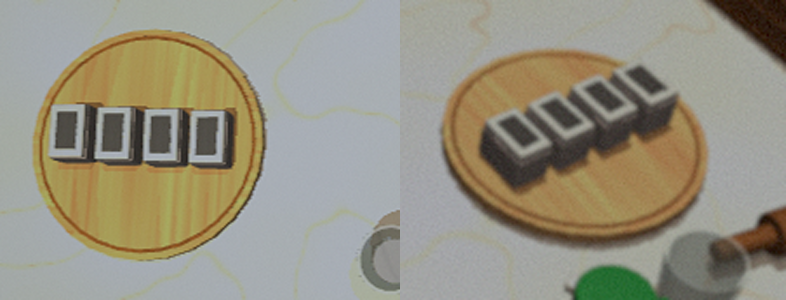

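All four tins stand upright and well on the chakla, in crop columns 70 to 211, with their caps flush.

```bash
python3 -c "
from station import *
print(sign_off())"
```

```text
the job is handed in; nothing more can be done
None
```

The job is handed in: all four tins stand upright well on the chakla with caps pressed home, the lid is back in its grooves against the stop, and nothing else on the ledge was moved (one contact peaked at about 37 N, near the 40 N limit, when the gripper met the box, probably its lips).

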